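# Put the optics parts away after the experiment

### The job

Put away the loose optics parts: lay the large lens mount flat in the wide bay of the lens tray and the small one flat in its narrow bay, stand the two steel posts upright in the post rack, one in each bay, and stack the loose slide box on the slide box that sits on the rubber plate, so that it drops fully home over the lugs of its lid. Set the lenses down, never drop them, leave the blue detector where it stands, and let go of everything.

Things in the scene. Friction and masses are not known exactly. Their poses are not given: they have to be found in the camera images.
- lens_large: large lens mount: black disc 54 mm in diameter, 18 mm thick, lying flat, with a round glass window in its top inside a bright ring. Loose, about 0.09 kg. Origin at the centre of its underside, z up.
- lens_small: small lens mount: the same kind, black disc 36 mm in diameter, 18 mm thick, lying flat, with a glass window in its top. Loose, about 0.05 kg. Origin at the centre of its underside, z up.
- post_tall: tall pedestal post, bare steel, standing upright: 75 mm high in all, a shaft 20 mm in diameter on a round foot 32 mm in diameter and 8 mm thick. Loose, about 0.20 kg. Origin at the centre of the underside of the foot, z up along the shaft.
- post_short: short pedestal post, bare steel, standing upright: 50 mm high in all, a shaft 20 mm in diameter on a round foot 32 mm in diameter and 8 mm thick. Loose, about 0.14 kg. Origin at the centre of the underside of the foot, z up along the shaft.
- slide_box: loose shut grey slide box, 100 mm (x) by 58 mm (y) by 36 mm high, 0.18 kg. On the lid two tapered white lugs (16 mm dia. at the foot, 10 at the top, 5 mm high) at x = +30 and -30 mm, y = 0; in the underside two square recesses, 21 mm wide, 6 mm deep, at the same places. Same either way round. Origin at the centre of its underside, z up.
- box_base: a like slide box, fixed on a dark rubber plate 130 x 88 x 6 mm on the table. Origin at the centre of the plate's underside; x along the 100 mm length, y along the 58 mm width, z up. Its lid is 42 mm above the origin, with two tapered white lugs (16 mm dia. at the foot, 10 at the top, 5 mm high) at x = +30 and -30 mm, y = 0. A box home on it has its underside at 42 mm.
- lens_tray: shallow wooden tray, fixed, 112 mm (x) by 142 mm (y), walls 4 mm thick, rims 14 mm high, floor 4 mm above the table. A wall parallel to x parts it into a wide bay, 78 mm in y, centred at y = +28 mm, and a narrow bay, 52 mm in y, centred at y = -41 mm; both 104 mm long in x, centred at x = 0. Origin at the centre of its underside, z up.
- post_rack: narrow wooden rack, fixed, 62 mm (x) by 120 mm (y), walls 4 mm thick, rims 22 mm high, floor 4 mm above the table. A wall parallel to x parts it into two equal square bays, 54 by 54 mm, centred at y = +29 and -29 mm, x = 0. Origin at the centre of its underside, z up.
- detector: bystander: a light detector, a blue box 36 by 40 by 38 mm on a thin post with a round dark foot 44 mm in diameter, 96 mm high in all, standing loose. To be left where it is. Origin at the centre of the underside of its foot.
Things that resemble listed ones, but are neither listed nor needed, are in the scene too. Leave any red look-alike of the slide_box alone.

How it is judged:
By the outcome, as a careful person would: the job done as asked, in the order asked, and still so for the second after the job is handed in, with the robot touching nothing.
It also fails if it takes over 109 s, if anything falls off the work surface, if the arm or the gripper's body presses on something with over 40 N, if the wrist force passes 120 N, or if a joint passes its speed limit or range.

### The arm

A 6-joint arm with a two-finger parallel gripper is mounted at the origin on the work surface. World frame = base frame: x ahead of the robot, y to its left, z up, the work surface at z = 0. Lengths are in m, angles in rad, forces in N, time in s.
With the tool pointing down it reaches from about 0.425 to 0.95 m from the base axis. Payload 3.5 kg.
Tool frame: the origin (TCP) lies at the very end of the fingers, on their centre line; the grasp point (between the pads) lies behind it (ctrl.grasp_offset is the z of the grasp point in the tool frame, in m); z points along the fingers, x is the direction in which the jaws open and shut, and the axes are right-handed (so a half turn about z gives the same grasp; the last joint's range is limited). The gripper opens to 85 mm and grips with 20 to 120 N. Pads are 22 mm wide; open, the fingers measure 114 mm over their backs; the gripper's body (76 mm by 85 mm) begins 54 mm behind the grasp point. The pads swing forward as they close: fully open they stand 13 mm farther back than shut.
Start: joints at [1.109, 0.286, 1.577, -0, 1.279, -0.15], TCP at [0.207, 0.642, 0.231] pointing down, gripper open.
Joint ranges: [-2.77, 2.77], [-0.9, 2.22], [0.21, 2.48], [-1.53, 4.67], [0.24, 2.81], [-2.84, 2.84]. Speed limits (rad/s): [2.79, 2.79, 3.14, 3.14, 3.14, 3.14].

### API

Orientations are given as a unit quaternion [x, y, z, w].
In Python, from plant import ctrl gives the robot as it stands.
- The arm moves only by the shell command python3 -m jog 'ROWS' [FORCE]. ROWS is JSON, a list of rows, each an object with "grip": the closure, from 0 (fully open) to 1 (shut); "xyz": the shift along the tool's x, y, z in m, a list of three; "dr": the turn, a rotation vector about the tool's x, y, z in rad, a list of three. A call has 1 to 12 rows; each row is the pose to reach, as a shift and turn from the pose commanded when the call began, along the tool's axes at that moment; what a row does not reach only later rows make up. A row lasts 1/12 s, in which the tool goes at most 41.7 mm and 7.16 degrees, less where a joint would pass 70% of its speed; a pose out of reach is approached as far as the arm can. A call with a gripper value outside its range is refused whole. The fingers move at their own pace and stop on an object; FORCE is the grip in N (left out, the last holds). Time passes only in rows, so rows that repeat a pose let the fingers close. It gives the time, the measured TCP pose, the force and the opening at its end, in the units of the state.
- ctrl.get_state(): the state, without advancing time (a new reading comes with each control period).
- ctrl.read_camera(name): name is "side" or "top" or "wrist"; returns the picture (420x560x3 uint8, red, green, blue); there is no depth.
- ctrl.get_calibration(name): a dict with "mtx" (3x3 intrinsics, pixels), "k1" (the pictures are not rectified: a ray, as slopes to the right and down, at radius r is drawn at 1 + k1 r^2 times it, then the intrinsics apply), "R" (3x3) and "t" (3): a world point X has camera coordinates R X + t; the wrist camera has in their place "hand_eye" (4x4, takes a point from camera to tool coordinates, whose origin is the TCP and whose axes are the tool frame's). Camera axes: x right, y down, z forward; pixel columns grow to the right and rows downward; lengths in m; the calibration is good to about 2 mm. A picture is of the moment at which its call begins: read the wrist's pose just before it. get_calibration takes no time and is no camera call.
- ctrl.sign_off(): hands the job in, once; it reports no verdict.
The state is a dict: "time": time; "qpos": joint angles; "dq": joint speeds; "joint_efforts": joint torques, N m; "eef_pos": TCP position; "tcp_rot": TCP orientation; "contact_force": force on the tool from outside, world axes, zero at the start; "wrist_torque": the same for the moment, N m; "opening": opening from 0.0 (shut) to 1.0 (fully open).
Only numpy, scipy, OpenCV 4.12 (cv2) and the standard library are available. Lean on these libraries where they do the work, as an engineer would, in place of code of your own. Each camera call takes 0.05 s, during which the arm holds its last target.

## Working session

There is one attempt and no reset: what is moved stays moved. The work goes in short steps, Python scripts to look and compute and a shell command to move; the robot and the scene stay as the last step left them, time stands still between calls to the robot, and variables do not carry over. Pictures are saved under pics/ and viewed, and the job is handed in when it is done.

```bash
mkdir -p pics; ls; cat > h.py <<'E'
import numpy as np,cv2
from plant import ctrl
from scipy.spatial.transform import Rotation as Rn
E
python3 - <<'E'
from h import *
s=ctrl.get_state(); print(s); print(ctrl.grasp_offset)
for n in("top","side"):
    im=ctrl.read_camera(n); cv2.imwrite(f"pics/{n}0.png",im[:,:,::-1]); print(n,ctrl.get_calibration(n))
im=ctrl.read_camera("wrist"); cv2.imwrite("pics/wrist0.png",im[:,:,::-1]); print(ctrl.get_calibration("wrist"))
E
```

```text
pics
{'time': 0.0, 'qpos': array([ 1.10898402e+00,  2.87175520e-01,  1.57817377e+00,  2.83818586e-05,
        1.27858950e+00, -1.50003872e-01]), 'dq': array([-0.00070042,  0.00071176,  0.00057714, -0.00033779, -0.00112614,
       -0.00092294]), 'joint_efforts': array([-1.17513857e-03, -4.05971646e+01, -2.92628735e+01, -1.46440962e-04,
        5.67928029e-03,  2.73415701e-06]), 'eef_pos': array([0.20675072, 0.64187174, 0.22994235]), 'tcp_rot': array([ 8.08327405e-01,  5.88732053e-01, -1.04705000e-03,  5.29115915e-04]), 'contact_force': array([-0.87382379,  0.77679867, -0.1680986 ]), 'wrist_torque': array([0.03462313, 0.00222787, 0.00982215]), 'opening': 0.9988054475998562}
-0.0187
top {'mtx': array([[417.00936158,   0.        , 285.7071889 ],
       [  0.        , 417.00936158, 204.69541851],
       [  0.        ,   0.        ,   1.        ]]), 'k1': -0.1026513358440129, 'R': array([[-0.01307734, -0.99982429, -0.01343011],
       [-0.98750236,  0.01502355, -0.15688655],
       [ 0.15706075,  0.01121061, -0.98752531]]), 't': array([0.08487518, 0.5388782 , 1.19910914])}
side {'mtx': arr
[... 229 characters left out ...]
6],
       [-0.25280958, -0.57665454, -0.77688922],
       [ 0.29004065,  0.72087307, -0.62945884]]), 't': array([-0.46855303,  0.2322536 ,  0.90231637])}
{'mtx': array([[298.32175757,   0.        , 277.42342187],
       [  0.        , 298.32175757, 208.70111252],
       [  0.        ,   0.        ,   1.        ]]), 'k1': -0.011774597659173885, 'hand_eye': array([[ 9.99999837e-01,  4.11038162e-04,  3.95290086e-04,
         2.19823944e-03],
       [-5.17913120e-04,  9.44733436e-01,  3.27839085e-01,
        -8.58990190e-02],
       [-2.38689386e-04, -3.27839237e-01,  9.44733496e-01,
        -1.41814830e-01],
       [ 0.00000000e+00,  0.00000000e+00,  0.00000000e+00,
         1.00000000e+00]])}
```

View pics/top0.png

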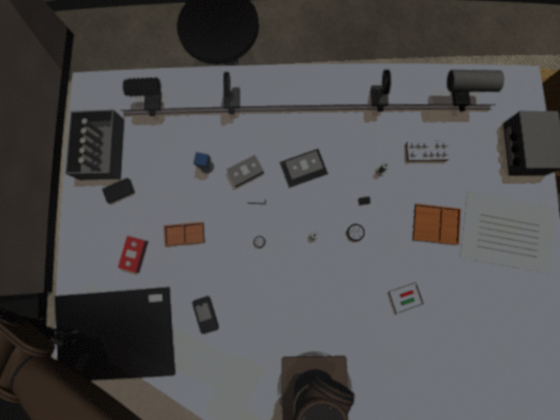

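View pics/side0.png

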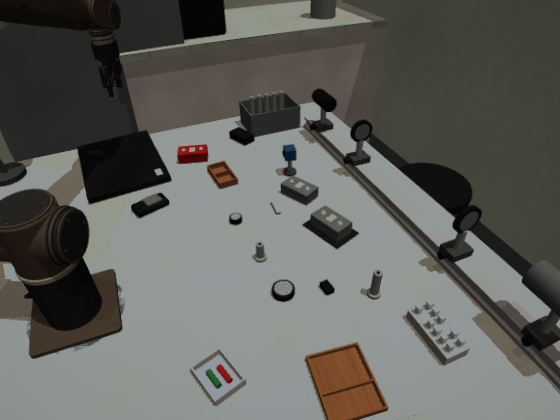

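View pics/wrist0.png

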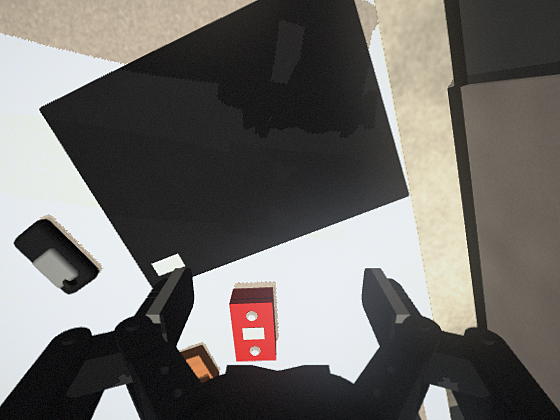

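```bash
cat >> h.py <<'E'
def cam(n,st=None):
    c=ctrl.get_calibration(n); K=c['mtx']
    if n=='wrist':
        T=np.eye(4);T[:3,:3]=Rn.from_quat(st['tcp_rot']).as_matrix();T[:3,3]=st['eef_pos']
        T=T@c['hand_eye']; R=T[:3,:3].T; t=-R@T[:3,3]
    else: R,t=np.array(c['R']),np.array(c['t'])
    return K,c['k1'],R,t
def ray(n,uv,z,st=None):
    K,k,R,t=cam(n,st); uv=np.atleast_2d(uv).astype(float)
    d=(uv-K[:2,2])/[K[0,0],K[1,1]]
    p=d.copy()
    for _ in range(20): p=d/(1+k*(p**2).sum(1,keepdims=True))
    D=np.c_[p,np.ones(len(p))]@R; C=-R.T@t
    return C+D*((z-C[2])/D[:,2])[:,None]
def proj(n,X,st=None):
    K,k,R,t=cam(n,st); X=np.atleast_2d(X)@R.T+t; p=X[:,:2]/X[:,2:]
    p=p*(1+k*(p**2).sum(1,keepdims=True)); return p*[K[0,0],K[1,1]]+K[:2,2]
def snap(name,n):
    st=ctrl.get_state(); im=ctrl.read_camera(n)
    cv2.imwrite(f'pics/{name}.png',im[:,:,::-1]); np.savez(f'pics/{name}.npz',im=im,pos=st['eef_pos'],rot=st['tcp_rot'])
def load(name):
    z=np.load(f'pics/{name}.npz'); return z['im'],dict(eef_pos=z['pos'],tcp_rot=z['rot'])
def blobs(mask,amin=15,roi=None):
    m=(mask>0).astype(np.uint8)
    if roi: 
        q=np.zeros_like(m);x0,y0,x1,y1=roi;q[y0:y1,x0:x1]=1;m*=q
    n,l,s,c=cv2.connectedComponentsWithStats(m)
    return [(int(s[i,4]),c[i],(l==i)) for i in range(1,n) if s[i,4]>=amin]
E
python3 - <<'E'
from h import *
im=cv2.imread('pics/top0.png')
c=im[120:260,150:480]; c=cv2.resize(c,None,fx=2.4,fy=2.4,interpolation=cv2.INTER_CUBIC)
c=cv2.convertScaleAbs(c,alpha=1.6); cv2.imwrite('pics/top0c.png',c)
E
```

```text
(no output)
```

View pics/top0c.png

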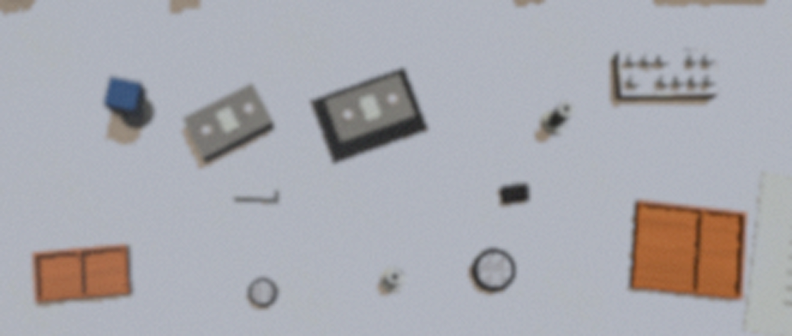

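The scene in the top view:
- **Loose slide box:** grey, at (245,171). Its look-alike is red, at (132,254), and gets left alone.
- **Base box:** on the dark plate at (304,167).
- **Tall and short posts:** (382,170) and (312,237).
- **Large and small lenses:** rings at (356,232) and (259,241).
- **Lens tray:** (437,224), with the wide bay on the left, towards +y.
- **Post rack:** (184,234).
- **Detector:** (202,160).

Next I take measurements.

```bash
python3 - <<'E'
from h import *
im=cv2.imread('pics/top0.png'); hsv=cv2.cvtColor(im,cv2.COLOR_BGR2HSV); g=cv2.cvtColor(im,cv2.COLOR_BGR2GRAY)
np.set_printoptions(precision=4,suppress=True)
# wood
wood=(hsv[:,:,0]<20)&(hsv[:,:,1]>140)&(hsv[:,:,2]>30)
for nm,roi,z in(('tray',(400,190,470,260),.014),('rack',(155,210,215,255),.022)):
    b=max(blobs(wood,50,roi),key=lambda b:b[0]); cs=cv2.findContours(b[2].astype(np.uint8),0,1)[0][0]
    P=ray('top',cs[:,0],z)[:,:2]; r=cv2.minAreaRect((P*1000).astype(np.float32)); print(nm,b[0],b[1],r)
def rect(nm,mask,roi,z):
    b=max(blobs(mask,10,roi),key=lambda b:b[0]); cs=cv2.findContours(b[2].astype(np.uint8),0,1)[0][0]
    P=ray('top',cs[:,0],z)[:,:2]; print(nm,b[0],b[1],cv2.minAreaRect((P*1000).astype(np.float32)),ray('top',b[1],z))
for nm,roi,z in(('large',(340,218,372,248),.018),('small',(250,232,270,250),.018)):
    v=g.astype(float); rr=v[roi[1]:roi[3],roi[0]:roi[2]]; rect(nm,g<np.median(rr[:3])*.7,roi,z)
bg=np.median(g[200:220,280:340]); print('bg',bg)
for nm,roi in(('large',(340,218,372,248)),('small',(250,232,270,250)),('short',(302,228,324,248)),('tall',(370,158,392,182)),('boxes',(225,145,335,190))):
    x0,y0,x1,y1=roi; print(nm); 
    if nm!='boxes': print(g[y0:y1,x0:x1])
c=im[:]; v=cv2.resize(c[140:200,220:340],None,fx=6,fy=6,interpolation=2); cv2.imwrite('pics/boxes.png',cv2.convertScaleAbs(v,alpha=1.8))
E
```

```text
tray 1528 [436.2349 224.0779] ((477.94012451171875, -381.9631042480469), (138.08468627929688, 106.86997985839844), 82.81475830078125)
rack 230 [175.1565 235.1087] ((455.4643249511719, 414.169189453125), (48.609161376953125, 49.407649993896484), 1.574028730392456)
large 130 [354.1 233.2] ((456.1531677246094, -130.05117797851562), (54.69559097290039, 51.34906768798828), 89.02518463134766) [[ 0.454  -0.1272  0.018 ]]
small 39 [259.5385 243.6923] ((429.3277587890625, 158.3417205810547), (27.135717391967773, 35.86448287963867), 19.860450744628906) [[0.4267 0.1576 0.018 ]]
bg 113.0
large
[[114 113 112 113 113 114 111 113 113 113 113 113 113 112 114 112 111 114
  114 114 113 113 113 113 113 114 112 112 113 112 113 114]
 [112 113 112 113 113 112 112 112 113 112 113 113 112 113 114 111 114 112
  113 112 113 112 114 113 113 112 113 113 111 113 112 112]
 [112 112 113 113 113 113 113 114 113 113 113 113 112 113 113 113 114 113
  112 112 114 112 113 113 112 113 113 113 114 113 113 112]
 [113 113 113 113 112 113 111 114 112 113 114 114 113 112 112 112 112 112
  114 113 113 113 114 113 112 113 112 
[... 8427 characters left out ...]
 92 104 109 112 112 113
  112 112 113 112]
 [113 112 104  94  87  82  79  73  68  68  70  81  93 102 110 113 113 114
  113 112 114 113]
 [113 110 103  90  85  83  81  81  82  87  90  94  99 104 110 112 112 113
  113 113 114 114]
 [114 112 106  93  85  84  84  87  94 102 106 108 109 111 113 112 114 113
  112 113 113 112]
 [112 112 108 100  93  90  90  95 104 108 112 112 112 112 112 114 113 113
  113 112 112 114]
 [112 112 112 108 103 102 103 106 109 112 112 113 113 113 114 113 113 113
  113 112 113 113]
 [113 113 113 113 112 111 111 112 111 113 113 113 113 112 113 111 112 113
  112 113 113 113]
 [112 113 113 112 112 113 112 112 112 112 114 114 112 112 112 112 114 113
  112 113 113 112]]
boxes
```

View pics/boxes.png

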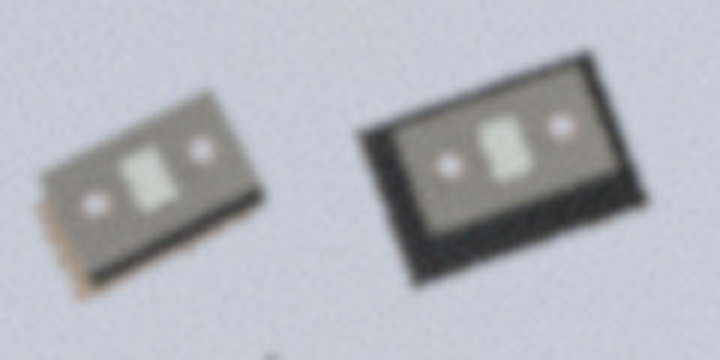

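```bash
cat >> h.py <<'E'
def plan(x,y,z,jaw_deg,yaw_free=False):
    s=ctrl.get_state(); R=Rn.from_quat(s['tcp_rot']); p=s['eef_pos']
    a=np.radians(jaw_deg); M0=np.c_[[np.cos(a),np.sin(a),0],[np.sin(a),-np.cos(a),0],[0,0,-1]]
    best=None
    for k in(0,1):
        M=M0@np.diag([(-1)**k,(-1)**k,1]); dr=(R.inv()*Rn.from_matrix(M)).as_rotvec()
        if best is None or np.linalg.norm(dr)<np.linalg.norm(best): best=dr
    d=R.inv().apply(np.array([x,y,z])-p)
    n=max(np.linalg.norm(d)/.0417,np.degrees(np.linalg.norm(best))/7.16)
    Rm=R.as_matrix()
    print('t %.2f tcp'%s['time'],p.round(4),'jaw %.1f'%np.degrees(np.arctan2(Rm[1,0],Rm[0,0])),'q6 %.2f'%s['qpos'][5],'op %.3f'%s['opening'],'F',s['contact_force'].round(1))
    print('  xyz',d.round(4),'dr',best.round(4),'rows>=%.1f'%n,'perpendicular q6 est',round(s['qpos'][5]-best[2],2))
E
python3 - <<'E'
from h import *
im=cv2.imread('pics/top0.png'); g=cv2.cvtColor(im,cv2.COLOR_BGR2GRAY)
# lugs in enlarged crop -> px
for nm,pp,z in(('loose',[(95,204),(203,151)],.041),('base',[(449,167),(561,126)],.047)):
    P=ray('top',np.array(pp)/6-.42+[220,140],z); d=P[0]-P[1]; print(nm,P.mean(0).round(4),'sep',np.linalg.norm(d).round(4),'ang',np.degrees(np.arctan2(d[1],d[0])).round(1))
print('det foot',ray('top',(207,165),.0),'tall top',ray('top',(382,168),.075),'tall foot', ray('top',(378,174),.004),'short', ray('top',(314,235),.05),ray('top',(311,239),0.004))
plan(.456,-.130,.13,-7.2)
E
```

```text
loose [0.6515 0.2011 0.041 ] sep 0.0608 ang 115.9
base [0.663  0.0211 0.047 ] sep 0.0603 ang 109.7
det foot [[0.67741421 0.32431241 0.        ]] tall top [[ 0.64030839 -0.20881605  0.075     ]] tall foot [[ 0.63878314 -0.21138844  0.004     ]] short [[ 0.44781239 -0.00451192  0.05      ]] [[0.43966773 0.00230995 0.004     ]]
t 0.15 tcp [0.2068 0.642  0.2302] jaw 72.1 q6 -0.15 op 0.995 F [-0.3 -0.4 -0.3]
  xyz [-0.6581  0.474   0.1013] dr [1.1000e-03 1.7000e-03 1.3846e+00] rows>=19.6 perpendicular q6 est -1.53
```

```bash
python3 - <<'E'
from h import *
plan(.47,.40,.23,45)
plan(.50,.1,.20,20)
E
```

```text
t 0.15 tcp [0.2068 0.642  0.2302] jaw 72.1 q6 -0.15 op 0.995 F [-0.3 -0.4 -0.3]
  xyz [-0.1496  0.3247  0.0004] dr [2.000e-04 1.900e-03 4.736e-01] rows>=8.6 perpendicular q6 est -0.62
t 0.15 tcp [0.2068 0.642  0.2302] jaw 72.1 q6 -0.15 op 0.995 F [-0.3 -0.4 -0.3]
  xyz [-0.4259  0.4453  0.0309] dr [6.000e-04 1.800e-03 9.099e-01] rows>=14.8 perpendicular q6 est -1.06
```

```bash
python3 -m jog '[{"grip":0.15,"xyz":[-0.15,0.325,0],"dr":[0,0.0018,0.474]},{"grip":0.15,"xyz":[-0.15,0.325,0],"dr":[0,0.0018,0.474]},{"grip":0.15,"xyz":[-0.15,0.325,0],"dr":[0,0.0018,0.474]},{"grip":0.15,"xyz":[-0.15,0.325,0],"dr":[0,0.0018,0.474]},{"grip":0.15,"xyz":[-0.15,0.325,0],"dr":[0,0.0018,0.474]},{"grip":0.15,"xyz":[-0.15,0.325,0],"dr":[0,0.0018,0.474]},{"grip":0.15,"xyz":[-0.15,0.325,0],"dr":[0,0.0018,0.474]},{"grip":0.15,"xyz":[-0.15,0.325,0],"dr":[0,0.0018,0.474]},{"grip":0.15,"xyz":[-0.426,0.445,0.03],"dr":[0,0.0018,0.91]},{"grip":0.15,"xyz":[-0.426,0.445,0.03],"dr":[0,0.0018,0.91]},{"grip":0.15,"xyz":[-0.426,0.445,0.03],"dr":[0,0.0018,0.91]},{"grip":0.15,"xyz":[-0.426,0.445,0.03],"dr":[0,0.0018,0.91]}]'
python3 - <<'E'
from h import *
plan(.456,-.130,.13,-7.2)
E
```

```text
time: 1.15
eef_pos: [0.4768, 0.2506, 0.2152]
tcp_rot: [0.985, 0.171, 0.0, -0.0]
contact_force: [1.8, -1.0, -0.1]
opening: 0.849
t 1.15 tcp [0.4768 0.2506 0.2152] jaw 19.7 q6 -0.05 op 0.849 F [ 1.8 -1.  -0.1]
  xyz [-0.148   0.3513  0.0848] dr [-0.0009 -0.0008  0.4696] rows>=9.4 perpendicular q6 est -0.52
```

```bash
python3 -m jog '[{"grip":0.15,"xyz":[-0.148,0.351,0.085],"dr":[0,0,0.47]},{"grip":0.15,"xyz":[-0.148,0.351,0.085],"dr":[0,0,0.47]},{"grip":0.15,"xyz":[-0.148,0.351,0.085],"dr":[0,0,0.47]},{"grip":0.15,"xyz":[-0.148,0.351,0.085],"dr":[0,0,0.47]},{"grip":0.15,"xyz":[-0.148,0.351,0.085],"dr":[0,0,0.47]},{"grip":0.15,"xyz":[-0.148,0.351,0.085],"dr":[0,0,0.47]},{"grip":0.15,"xyz":[-0.148,0.351,0.085],"dr":[0,0,0.47]},{"grip":0.15,"xyz":[-0.148,0.351,0.085],"dr":[0,0,0.47]},{"grip":0.15,"xyz":[-0.148,0.351,0.085],"dr":[0,0,0.47]},{"grip":0.15,"xyz":[-0.148,0.351,0.085],"dr":[0,0,0.47]},{"grip":0.15,"xyz":[-0.148,0.351,0.085],"dr":[0,0,0.47]},{"grip":0.15,"xyz":[-0.148,0.351,0.085],"dr":[0,0,0.47]}]'
python3 - <<'E'
from h import *
snap('w1','wrist')
plan(.456,-.130,.13,-7.2)
E
```

```text
time: 2.15
eef_pos: [0.4575, -0.1282, 0.1298]
tcp_rot: [0.998, -0.062, 0.0, -0.001]
contact_force: [-0.8, 1.4, -0.3]
opening: 0.854
t 2.20 tcp [ 0.4578 -0.1274  0.1301] jaw -7.0 q6 -0.37 op 0.851 F [-0.   0.9 -0.4]
  xyz [-0.0015  0.0028  0.0001] dr [-0.0021 -0.0004  0.004 ] rows>=0.1 perpendicular q6 est -0.37
```

View pics/w1.png

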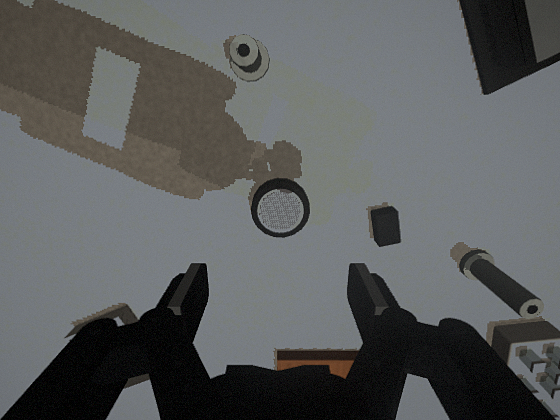

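The large lens is at (280,208), the short post at (247,55), and the tall post leans outwards at (500,280). A small black block sits clear of the lens at (384,225).

```bash
cat >> h.py <<'E'
def lens(name,roi,z=.018):
    im,st=load(name); g=cv2.cvtColor(im,cv2.COLOR_RGB2GRAY); x0,y0,x1,y1=roi
    m=np.zeros_like(g); m[y0:y1,x0:x1]=(g[y0:y1,x0:x1]<45)
    cs=cv2.findContours(m,cv2.RETR_CCOMP,cv2.CHAIN_APPROX_NONE); 
    for c,h in zip(cs[0],cs[1][0]):
        if len(c)>30:
            P=ray('wrist',c[:,0],z,st); (x,y),r=cv2.minEnclosingCircle((P[:,:2]*1000).astype(np.float32)); A=cv2.fitEllipse((P[:,:2]*1000).astype(np.float32))
            print('hole' if h[3]>=0 else 'outer',len(c),'encl',round(x,1),round(y,1),'d',round(2*r,1),'ell',np.round(A[0],1),np.round(A[1],1))
E
python3 - <<'E'
from h import *
lens('w1',(240,165,320,250))
plan(.456,-.130,.004,-7.2)
E
```

```text
outer 165 encl 458.7 -128.5 d 55.9 ell [ 458.8 -128.7] [51.6 55.3]
hole 133 encl 458.5 -131.3 d 44.9 ell [ 458.7 -131.2] [43.5 43.7]
t 2.20 tcp [ 0.4578 -0.1274  0.1301] jaw -7.0 q6 -0.37 op 0.851 F [-0.   0.9 -0.4]
  xyz [-0.0015  0.0031  0.1261] dr [-0.0021 -0.0004  0.004 ] rows>=3.0 perpendicular q6 est -0.37
```

```bash
python3 -m jog '[{"grip":0.15,"xyz":[0.0013,0.004,0.04],"dr":[-0.002,0,0.004]},{"grip":0.15,"xyz":[0.0013,0.004,0.08],"dr":[-0.002,0,0.004]},{"grip":0.15,"xyz":[0.0013,0.004,0.105],"dr":[-0.002,0,0.004]},{"grip":0.15,"xyz":[0.0013,0.004,0.118],"dr":[-0.002,0,0.004]},{"grip":0.15,"xyz":[0.0013,0.004,0.127],"dr":[-0.002,0,0.004]},{"grip":0.15,"xyz":[0.0013,0.004,0.127],"dr":[-0.002,0,0.004]},{"grip":0.45,"xyz":[0.0013,0.004,0.127],"dr":[-0.002,0,0.004]},{"grip":0.5,"xyz":[0.0013,0.004,0.127],"dr":[-0.002,0,0.004]},{"grip":0.5,"xyz":[0.0013,0.004,0.127],"dr":[-0.002,0,0.004]},{"grip":0.5,"xyz":[0.0013,0.004,0.127],"dr":[-0.002,0,0.004]},{"grip":0.5,"xyz":[0.0013,0.004,0.127],"dr":[-0.002,0,0.004]},{"grip":0.5,"xyz":[0.0013,0.004,0.127],"dr":[-0.002,0,0.004]}]' 40
python3 - <<'E'
from h import *
snap('w2','wrist'); plan(.4587,-.1312,.13,-7.2)
E
```

```text
time: 3.2
eef_pos: [0.4606, -0.1322, 0.005]
tcp_rot: [0.998, -0.063, 0.002, 0.001]
contact_force: [0.3, 3.0, 6.7]
opening: 0.609
t 3.25 tcp [ 0.4605 -0.1322  0.005 ] jaw -7.2 q6 -0.37 op 0.606 F [0.9 2.6 5.8]
  xyz [-0.0014 -0.0006 -0.125 ] dr [ 0.0011 -0.0043  0.0003] rows>=3.0 perpendicular q6 est -0.37
```

View pics/w2.png

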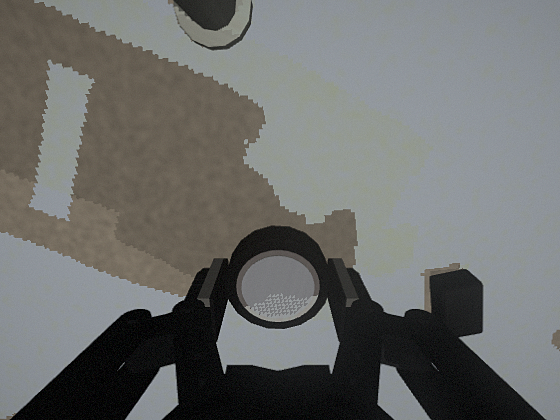

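The lens sits between the pads at (278,285). I lift it and check the grip.

```bash
python3 -m jog '[{"grip":0.6,"xyz":[0,0,0],"dr":[0,0,0]},{"grip":0.6,"xyz":[0,0,-0.01],"dr":[0,0,0]},{"grip":0.6,"xyz":[0,0,-0.03],"dr":[0,0,0]},{"grip":0.6,"xyz":[0,0,-0.06],"dr":[0,0,0]},{"grip":0.6,"xyz":[0,0,-0.095],"dr":[0,0,0]},{"grip":0.6,"xyz":[0,0,-0.095],"dr":[0,0,0]}]'
python3 - <<'E'
from h import *
snap('w3','wrist'); plan(.482,-.354,.12,-7.2)
E
```

```text
time: 3.75
eef_pos: [0.4628, -0.1339, 0.1054]
tcp_rot: [0.998, -0.062, 0.006, 0.003]
contact_force: [1.0, -1.1, -0.3]
opening: 0.611
t 3.80 tcp [ 0.4615 -0.1332  0.1027] jaw -7.2 q6 -0.37 op 0.608 F [ 0.5  0.2 -0.8]
  xyz [ 0.048   0.2166 -0.0159] dr [ 0.0042 -0.0095  0.0007] rows>=5.3 perpendicular q6 est -0.37
```

View pics/w3.png

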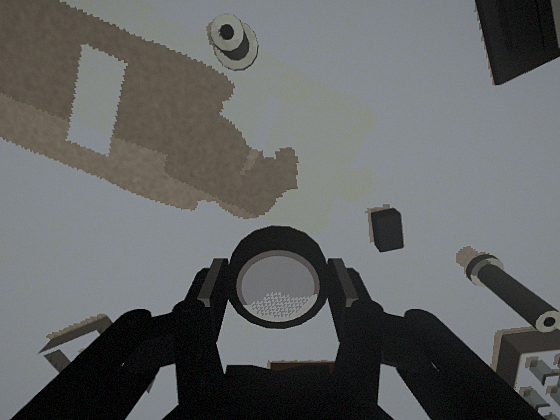

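```bash
python3 -m jog '[{"grip":0.6,"xyz":[0.02,0.04,-0.03],"dr":[0.004,-0.009,0]},{"grip":0.6,"xyz":[0.03,0.08,-0.06],"dr":[0.004,-0.009,0]},{"grip":0.6,"xyz":[0.03,0.12,-0.09],"dr":[0.004,-0.009,0]},{"grip":0.6,"xyz":[0.03,0.12,-0.1],"dr":[0.004,-0.009,0]},{"grip":0.6,"xyz":[0.03,0.12,-0.1],"dr":[0.004,-0.009,0]},{"grip":0.6,"xyz":[0.03,0.12,-0.1],"dr":[0.004,-0.009,0]}]'
python3 - <<'E'
from h import *
snap('w4','wrist'); plan(.482,-.354,.12,-7.2)
E
```

```text
time: 4.3
eef_pos: [0.4736, -0.2557, 0.199]
tcp_rot: [0.998, -0.064, -0.003, -0.002]
contact_force: [-0.3, 0.6, -1.2]
opening: 0.608
t 4.35 tcp [ 0.4727 -0.254   0.197 ] jaw -7.2 q6 -0.56 op 0.611 F [-0.6 -0.  -2. ]
  xyz [0.0226 0.0985 0.0762] dr [-0.005   0.0101 -0.0005] rows>=3.0 perpendicular q6 est -0.55
```

View pics/w4.png

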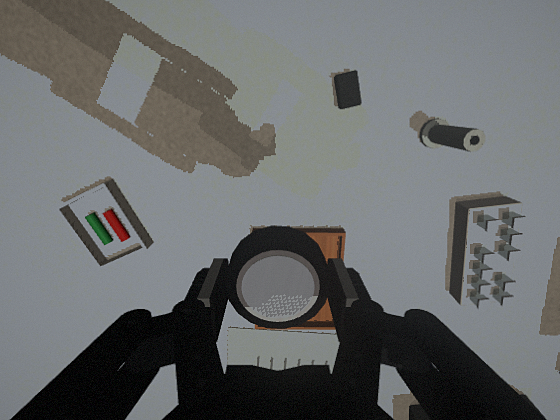

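```bash
python3 - <<'E'
from h import *
im,st=load('w4'); print(ray('wrist',[(250,227),(345,228),(334,327)],.014,st).round(4))
# tray corners predicted from top estimate
c=np.array([.478,-.382]); a=np.radians(-7.2); ex=np.array([np.cos(a),np.sin(a)]); ey=np.array([-np.sin(a),np.cos(a)])
print([(c+sx*.056*ex+.071*ey).round(4) for sx in(-1,1)], c+.056*ex-.071*ey)
# post rack from top w/ separation
im=cv2.imread('pics/top0.png'); hsv=cv2.cvtColor(im,cv2.COLOR_BGR2HSV); print(hsv[234,160:210].tolist())
E
```

```text
[[ 0.4333 -0.2996  0.014 ]
 [ 0.5447 -0.3149  0.014 ]
 [ 0.5225 -0.457   0.014 ]]
[array([ 0.4313, -0.3045]), array([ 0.5425, -0.3186])] [ 0.52465976 -0.4594588 ]
[[110, 13, 116], [111, 15, 117], [135, 5, 111], [8, 26, 106], [8, 70, 95], [10, 107, 74], [9, 126, 75], [10, 136, 94], [10, 140, 106], [10, 146, 108], [10, 145, 107], [11, 145, 107], [11, 148, 105], [11, 143, 107], [10, 147, 106], [11, 144, 106], [11, 146, 105], [10, 141, 105], [11, 146, 105], [11, 145, 104], [11, 146, 103], [11, 141, 103], [11, 144, 103], [10, 139, 92], [9, 115, 73], [11, 124, 76], [11, 137, 95], [11, 143, 102], [11, 143, 102], [10, 143, 102], [11, 143, 102], [11, 143, 102], [11, 144, 103], [10, 144, 103], [10, 141, 105], [11, 143, 102], [10, 141, 105], [10, 142, 104], [10, 141, 105], [10, 144, 106], [10, 141, 107], [11, 141, 101], [10, 133, 88], [6, 67, 76], [140, 9, 86], [113, 19, 110], [113, 17, 118], [113, 19, 120], [113, 17, 118], [113, 17, 118]]
```

```bash
python3 -m jog '[{"grip":0.6,"xyz":[0.022,0.0965,0.04],"dr":[-0.003,0.006,0]},{"grip":0.6,"xyz":[0.022,0.0965,0.08],"dr":[-0.003,0.006,0]},{"grip":0.6,"xyz":[0.022,0.0965,0.12],"dr":[-0.003,0.006,0]},{"grip":0.6,"xyz":[0.022,0.0965,0.145],"dr":[-0.003,0.006,0]},{"grip":0.6,"xyz":[0.022,0.0965,0.145],"dr":[-0.003,0.006,0]},{"grip":0.6,"xyz":[0.022,0.0965,0.145],"dr":[-0.003,0.006,0]},{"grip":0.6,"xyz":[0.022,0.0965,0.145],"dr":[-0.003,0.006,0]},{"grip":0.6,"xyz":[0.022,0.0965,0.145],"dr":[-0.003,0.006,0]}]'
python3 - <<'E'
from h import *
snap('s4','side'); snap('t4','top'); plan(.482,-.352,.010,-7.5)
im=cv2.imread('pics/s4.png')[250:420,230:450]; cv2.imwrite('pics/s4c.png',cv2.resize(im,None,fx=3,fy=3,interpolation=2))
E
```

```text
time: 5.02
eef_pos: [0.4827, -0.3512, 0.0532]
tcp_rot: [0.998, -0.062, -0.001, -0.0]
contact_force: [0.1, -0.2, -1.0]
opening: 0.615
t 5.12 tcp [ 0.4836 -0.3524  0.0551] jaw -7.1 q6 -0.67 op 0.616 F [ 0.6  0.7 -0.4]
  xyz [-0.0017 -0.0003  0.0451] dr [ 0.0019 -0.001   0.0071] rows>=1.1 perpendicular q6 est -0.68
```

View pics/s4c.png

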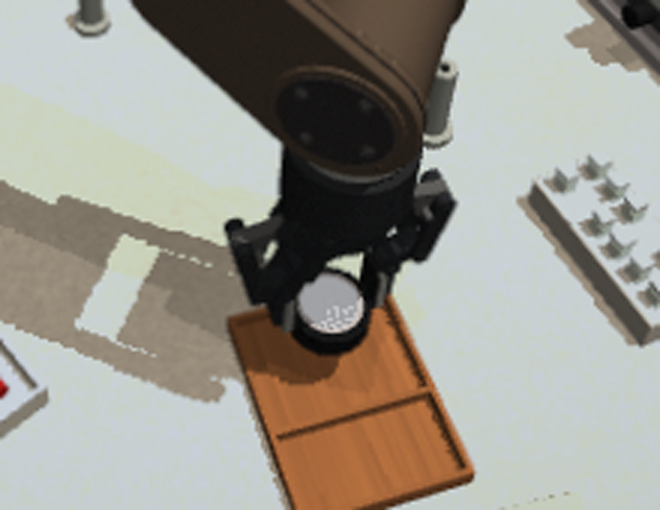

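```bash
python3 -m jog '[{"grip":0.6,"xyz":[-0.0015,0,0.02],"dr":[0.001,0,0.006]},{"grip":0.6,"xyz":[-0.0015,0,0.036],"dr":[0.001,0,0.006]},{"grip":0.6,"xyz":[-0.0015,0,0.041],"dr":[0.001,0,0.006]},{"grip":0.6,"xyz":[-0.0015,0,0.0435],"dr":[0.001,0,0.006]},{"grip":0.6,"xyz":[-0.0015,0,0.0435],"dr":[0.001,0,0.006]}]'
python3 - <<'E'
from h import *
plan(.482,-.352,.0095,-7.5)
E
```

```text
time: 5.53
eef_pos: [0.4812, -0.3522, 0.0103]
tcp_rot: [0.998, -0.065, -0.0, -0.0]
contact_force: [-0.0, 0.2, -0.7]
opening: 0.606
t 5.53 tcp [ 0.4812 -0.3522  0.0103] jaw -7.5 q6 -0.67 op 0.606 F [-0.   0.2 -0.7]
  xyz [ 0.0007 -0.0002  0.0008] dr [-0.0006  0.001   0.0003] rows>=0.0 perpendicular q6 est -0.67
```

```bash
python3 -m jog '[{"grip":0.6,"xyz":[0,0,0.001],"dr":[0,0,0]},{"grip":0.6,"xyz":[0,0,0.002],"dr":[0,0,0]},{"grip":0.6,"xyz":[0,0,0.002],"dr":[0,0,0]}]'
python3 - <<'E'
from h import *
plan(.482,-.352,.0095,-7.5)
E
```

```text
time: 5.78
eef_pos: [0.4817, -0.3529, 0.0091]
tcp_rot: [0.998, -0.065, 0.0, 0.0]
contact_force: [-0.3, 1.1, 4.8]
opening: 0.608
t 5.78 tcp [ 0.4817 -0.3529  0.0091] jaw -7.5 q6 -0.67 op 0.608 F [-0.3  1.1  4.8]
  xyz [ 0.0002 -0.0009 -0.0004] dr [ 0.0001 -0.0001 -0.0001] rows>=0.0 perpendicular q6 est -0.67
```

Contact is 4.8 N upwards, so the lens is on the floor. I release and rise.

```bash
python3 -m jog '[{"grip":0.35,"xyz":[0,0,0.001],"dr":[0,0,0]},{"grip":0.28,"xyz":[0,0,0.001],"dr":[0,0,0]},{"grip":0.25,"xyz":[0,0,0.001],"dr":[0,0,0]},{"grip":0.25,"xyz":[0,0,-0.005],"dr":[0,0,0]},{"grip":0.25,"xyz":[0,0,-0.04],"dr":[0,0,0]},{"grip":0.25,"xyz":[0,0,-0.08],"dr":[0,0,0]},{"grip":0.25,"xyz":[0,0,-0.12],"dr":[0,0,0]},{"grip":0.25,"xyz":[0,0,-0.16],"dr":[0,0,0]}]'
python3 - <<'E'
from h import *
snap('w5','wrist'); plan(.435,.158,.17,-7.5); plan(.50,-.1,.17,-7.5)
E
```

```text
time: 6.45
eef_pos: [0.4807, -0.352, 0.1692]
tcp_rot: [0.998, -0.065, -0.001, -0.001]
contact_force: [0.0, -1.0, -0.0]
opening: 0.751
t 6.50 tcp [ 0.4846 -0.3557  0.1798] jaw -7.5 q6 -0.67 op 0.746 F [ 2.9 -2.4  5.4]
  xyz [-0.1162 -0.5029  0.0043] dr [ 0.0086 -0.0106  0.0002] rows>=12.4 perpendicular q6 est -0.67
t 6.50 tcp [ 0.4846 -0.3557  0.1798] jaw -7.5 q6 -0.67 op 0.746 F [ 2.9 -2.4  5.4]
  xyz [-0.0181 -0.2556  0.0074] dr [ 0.0086 -0.0106  0.0002] rows>=6.1 perpendicular q6 est -0.67
```

View pics/w5.png

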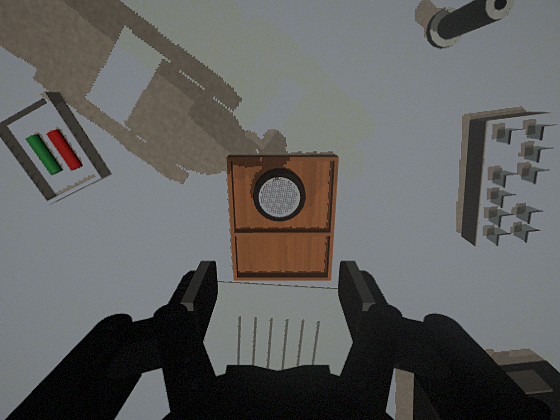

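The large lens lies in the wide bay at (280,197) and the narrow bay is at (282,255). Next is the small lens.

```bash
python3 - <<'E'
from h import *
im,st=load('w5'); print('narrow',ray('wrist',[(282,255)],.004,st).round(4),'corners',ray('wrist',[(227,155),(338,155),(331,280),(234,280)],.014,st).round(4).tolist())
print('small',ray('top',[(259,240.5)],.018))
plan(.435,.158,.14,-7.5)
E
python3 -m jog '[{"grip":0.25,"xyz":[-0.12,-0.505,0.03],"dr":[0,0,0]},{"grip":0.25,"xyz":[-0.12,-0.505,0.03],"dr":[0,0,0]},{"grip":0.25,"xyz":[-0.12,-0.505,0.03],"dr":[0,0,0]},{"grip":0.25,"xyz":[-0.12,-0.505,0.03],"dr":[0,0,0]},{"grip":0.25,"xyz":[-0.12,-0.505,0.03],"dr":[0,0,0]},{"grip":0.25,"xyz":[-0.12,-0.505,0.03],"dr":[0,0,0]},{"grip":0.25,"xyz":[-0.12,-0.505,0.03],"dr":[0,0,0]},{"grip":0.25,"xyz":[-0.12,-0.505,0.03],"dr":[0,0,0]},{"grip":0.25,"xyz":[-0.12,-0.505,0.03],"dr":[0,0,0]},{"grip":0.25,"xyz":[-0.12,-0.505,0.03],"dr":[0,0,0]},{"grip":0.25,"xyz":[-0.12,-0.505,0.03],"dr":[0,0,0]},{"grip":0.25,"xyz":[-0.12,-0.505,0.03],"dr":[0,0,0]}]'
python3 -m jog '[{"grip":0.25,"xyz":[0,0,0],"dr":[0,0,0]}]'
python3 - <<'E'
from h import *
plan(.433,.158,.13,-7.5)
E
```

```text
narrow [[ 0.4749 -0.4273  0.004 ]] corners [[0.4352, -0.3049, 0.014], [0.5444, -0.3193, 0.014], [0.5272, -0.4612, 0.014], [0.4167, -0.4468, 0.014]]
small [[0.43630522 0.15921153 0.018     ]]
t 6.50 tcp [ 0.4846 -0.3557  0.1798] jaw -7.5 q6 -0.67 op 0.746 F [ 2.9 -2.4  5.4]
  xyz [-0.1165 -0.5032  0.0343] dr [ 0.0086 -0.0106  0.0002] rows>=12.4 perpendicular q6 est -0.67
time: 7.5
eef_pos: [0.4294, 0.1462, 0.1398]
tcp_rot: [0.998, -0.066, -0.0, -0.001]
contact_force: [1.4, -0.1, 0.0]
opening: 0.745
time: 7.58
eef_pos: [0.428, 0.1502, 0.1392]
tcp_rot: [0.998, -0.062, -0.001, -0.002]
contact_force: [-0.3, -0.3, -0.0]
opening: 0.747
t 7.58 tcp [0.428  0.1502 0.1392] jaw -7.1 q6 0.23 op 0.747 F [-0.3 -0.3 -0. ]
  xyz [ 0.004  -0.0083  0.0092] dr [-0.0037  0.003   0.0077] rows>=0.3 perpendicular q6 est 0.22
```

```bash
python3 -m jog '[{"grip":0.25,"xyz":[0.004,-0.008,0.009],"dr":[0,0,0]},{"grip":0.25,"xyz":[0.004,-0.008,0.009],"dr":[0,0,0]},{"grip":0.25,"xyz":[0.004,-0.008,0.009],"dr":[0,0,0]}]'
python3 - <<'E'
from h import *
snap('w6','wrist')
plan(.435,.159,.004,-7.5)
lens('w6',(230,150,330,260))
E
```

```text
time: 7.83
eef_pos: [0.4346, 0.1517, 0.1302]
tcp_rot: [0.998, -0.065, -0.002, -0.001]
contact_force: [-0.9, -0.5, -0.3]
opening: 0.748
t 7.88 tcp [0.4349 0.1513 0.1304] jaw -7.5 q6 0.24 op 0.751 F [ 0.4 -0.3  0.6]
  xyz [-0.0006 -0.0075  0.1264] dr [-0.001   0.0024 -0.0003] rows>=3.0 perpendicular q6 est 0.24
outer 113 encl 434.7 162.8 d 38.1 ell [435.4 162.5] [34.  37.3]
hole 91 encl 435.1 160.0 d 30.5 ell [435.2 160.1] [29.3 29.5]
```

View pics/w6.png

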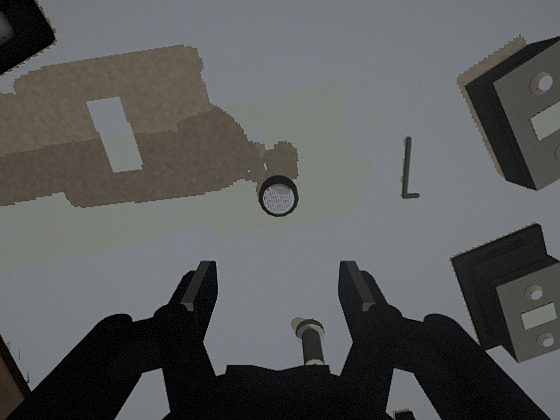

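```bash
python3 -m jog '[{"grip":0.25,"xyz":[0.0003,-0.0088,0.04],"dr":[-0.001,0.002,0]},{"grip":0.25,"xyz":[0.0003,-0.0088,0.08],"dr":[-0.001,0.002,0]},{"grip":0.25,"xyz":[0.0003,-0.0088,0.105],"dr":[-0.001,0.002,0]},{"grip":0.25,"xyz":[0.0003,-0.0088,0.118],"dr":[-0.001,0.002,0]},{"grip":0.25,"xyz":[0.0003,-0.0088,0.1245],"dr":[-0.001,0.002,0]},{"grip":0.25,"xyz":[0.0003,-0.0088,0.1245],"dr":[-0.001,0.002,0]},{"grip":0.55,"xyz":[0.0003,-0.0088,0.1245],"dr":[-0.001,0.002,0]},{"grip":0.75,"xyz":[0.0003,-0.0088,0.1245],"dr":[-0.001,0.002,0]},{"grip":0.75,"xyz":[0.0003,-0.0088,0.1245],"dr":[-0.001,0.002,0]},{"grip":0.75,"xyz":[0.0003,-0.0088,0.1245],"dr":[-0.001,0.002,0]},{"grip":0.75,"xyz":[0.0003,-0.0088,0.1245],"dr":[-0.001,0.002,0]},{"grip":0.75,"xyz":[0.0003,-0.0088,0.1245],"dr":[-0.001,0.002,0]}]' 30
python3 -m jog '[{"grip":0.75,"xyz":[0,0,0],"dr":[0,0,0]},{"grip":0.75,"xyz":[0,0,0],"dr":[0,0,0]}]'
python3 - <<'E'
from h import *
snap('w7','wrist'); plan(.475,-.427,.13,-7.5)
E
```

```text
time: 8.88
eef_pos: [0.438, 0.1606, 0.0078]
tcp_rot: [0.998, -0.065, 0.002, -0.0]
contact_force: [0.9, -1.3, 6.3]
opening: 0.404
time: 9.05
eef_pos: [0.4379, 0.1606, 0.0078]
tcp_rot: [0.998, -0.065, 0.002, -0.0]
contact_force: [-1.3, -2.5, 6.8]
opening: 0.406
t 9.10 tcp [0.4379 0.1606 0.0078] jaw -7.5 q6 0.26 op 0.402 F [-0.9 -1.4  6.3]
  xyz [ 0.1137  0.5777 -0.1222] dr [-0.0006 -0.0035  0.0003] rows>=14.4 perpendicular q6 est 0.26
```

View pics/w7.png

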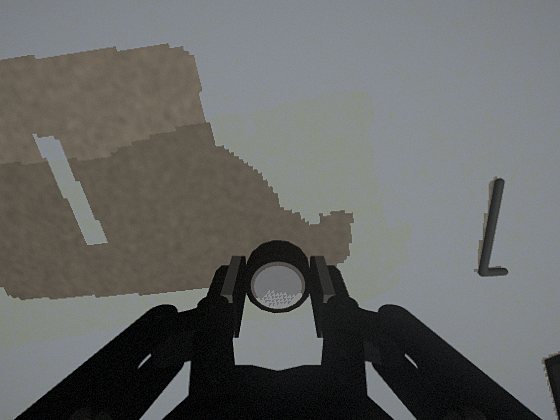

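```bash
python3 -m jog '[{"grip":0.8,"xyz":[0,0,-0.01],"dr":[0,-0.003,0]},{"grip":0.8,"xyz":[0,0,-0.035],"dr":[0,-0.003,0]},{"grip":0.8,"xyz":[0,0,-0.075],"dr":[0,-0.003,0]},{"grip":0.8,"xyz":[0.002,0.01,-0.115],"dr":[0,-0.003,0]},{"grip":0.8,"xyz":[0.113,0.575,-0.15],"dr":[0,-0.003,0]},{"grip":0.8,"xyz":[0.113,0.575,-0.15],"dr":[0,-0.003,0]},{"grip":0.8,"xyz":[0.113,0.575,-0.15],"dr":[0,-0.003,0]},{"grip":0.8,"xyz":[0.113,0.575,-0.15],"dr":[0,-0.003,0]},{"grip":0.8,"xyz":[0.113,0.575,-0.15],"dr":[0,-0.003,0]},{"grip":0.8,"xyz":[0.113,0.575,-0.15],"dr":[0,-0.003,0]},{"grip":0.8,"xyz":[0.113,0.575,-0.15],"dr":[0,-0.003,0]},{"grip":0.8,"xyz":[0.113,0.575,-0.15],"dr":[0,-0.003,0]}]'
python3 - <<'E'
from h import *
plan(.4755,-.4245,.06,-7.5)
E
```

```text
time: 10.1
eef_pos: [0.4575, -0.1836, 0.1415]
tcp_rot: [0.998, -0.066, -0.001, -0.0]
contact_force: [1.3, 1.0, -0.7]
opening: 0.399
t 10.10 tcp [ 0.4575 -0.1836  0.1415] jaw -7.5 q6 -0.46 op 0.399 F [ 1.3  1.  -0.7]
  xyz [0.0495 0.2365 0.0814] dr [-0.0002  0.0019 -0.0003] rows>=6.1 perpendicular q6 est -0.46
```

```bash
python3 -m jog '[{"grip":0.8,"xyz":[0.048,0.227,0.01],"dr":[0,0,0]},{"grip":0.8,"xyz":[0.048,0.227,0.01],"dr":[0,0,0]},{"grip":0.8,"xyz":[0.048,0.227,0.01],"dr":[0,0,0]},{"grip":0.8,"xyz":[0.048,0.227,0.01],"dr":[0,0,0]},{"grip":0.8,"xyz":[0.048,0.227,0.01],"dr":[0,0,0]},{"grip":0.8,"xyz":[0.048,0.227,0.04],"dr":[0,0,0]},{"grip":0.8,"xyz":[0.048,0.227,0.08],"dr":[0,0,0]},{"grip":0.8,"xyz":[0.048,0.227,0.08],"dr":[0,0,0]},{"grip":0.8,"xyz":[0.048,0.227,0.08],"dr":[0,0,0]}]'
python3 - <<'E'
from h import *
plan(.4755,-.4245,.014,-7.5)
E
```

```text
time: 10.85
eef_pos: [0.4737, -0.4109, 0.0576]
tcp_rot: [0.998, -0.066, -0.004, -0.003]
contact_force: [-0.0, -0.0, -0.1]
opening: 0.397
t 10.85 tcp [ 0.4737 -0.4109  0.0576] jaw -7.5 q6 -0.74 op 0.397 F [-0.  -0.  -0.1]
  xyz [0.004  0.0135 0.0435] dr [-0.0058  0.0085 -0.0006] rows>=1.1 perpendicular q6 est -0.74
```

```bash
python3 -m jog '[{"grip":0.8,"xyz":[0.004,0.0135,0],"dr":[-0.005,0.007,0]},{"grip":0.8,"xyz":[0.004,0.0135,0],"dr":[-0.005,0.007,0]},{"grip":0.8,"xyz":[0.004,0.0135,0],"dr":[-0.005,0.007,0]}]'
python3 - <<'E'
from h import *
plan(.4755,-.4245,.0118,-7.5)
E
```

```text
time: 11.1
eef_pos: [0.4794, -0.4287, 0.0643]
tcp_rot: [0.998, -0.065, 0.004, 0.005]
contact_force: [-0.1, -0.0, -0.3]
opening: 0.402
t 11.10 tcp [ 0.4794 -0.4287  0.0643] jaw -7.5 q6 -0.76 op 0.402 F [-0.1 -0.  -0.3]
  xyz [-0.0048 -0.0041  0.0524] dr [ 0.0088 -0.0085  0.0001] rows>=1.3 perpendicular q6 est -0.76
```

```bash
python3 -m jog '[{"grip":0.8,"xyz":[0,0,0],"dr":[0,0,0]},{"grip":0.8,"xyz":[0,0,0],"dr":[0,0,0]},{"grip":0.8,"xyz":[0,0,0],"dr":[0,0,0]}]'
python3 - <<'E'
from h import *
plan(.4755,-.4245,.0118,-7.5)
E
```

```text
time: 11.35
eef_pos: [0.4781, -0.4268, 0.0617]
tcp_rot: [0.998, -0.065, 0.002, 0.003]
contact_force: [-0.2, -0.3, -1.0]
opening: 0.404
t 11.35 tcp [ 0.4781 -0.4268  0.0617] jaw -7.5 q6 -0.76 op 0.404 F [-0.2 -0.3 -1. ]
  xyz [-0.0031 -0.0022  0.0499] dr [ 0.0055 -0.005   0.0004] rows>=1.2 perpendicular q6 est -0.76
```

```bash
python3 -m jog '[{"grip":0.8,"xyz":[-0.003,-0.0022,0.02],"dr":[0.005,-0.0045,0]},{"grip":0.8,"xyz":[-0.003,-0.0022,0.036],"dr":[0.005,-0.0045,0]},{"grip":0.8,"xyz":[-0.003,-0.0022,0.044],"dr":[0.005,-0.0045,0]},{"grip":0.8,"xyz":[-0.003,-0.0022,0.047],"dr":[0.005,-0.0045,0]},{"grip":0.8,"xyz":[-0.003,-0.0022,0.047],"dr":[0.005,-0.0045,0]},{"grip":0.8,"xyz":[-0.003,-0.0022,0.047],"dr":[0.005,-0.0045,0]}]'
python3 - <<'E'
from h import *
plan(.4755,-.4245,.0118,-7.5); snap('w8','wrist')
E
```

```text
time: 11.85
eef_pos: [0.4756, -0.4249, 0.0144]
tcp_rot: [0.998, -0.065, 0.0, 0.0]
contact_force: [0.5, 0.2, -1.1]
opening: 0.402
t 11.85 tcp [ 0.4756 -0.4249  0.0144] jaw -7.5 q6 -0.76 op 0.402 F [ 0.5  0.2 -1.1]
  xyz [-0.0002 -0.0004  0.0026] dr [ 0.0005 -0.0005  0.    ] rows>=0.1 perpendicular q6 est -0.76
```

View pics/w8.png

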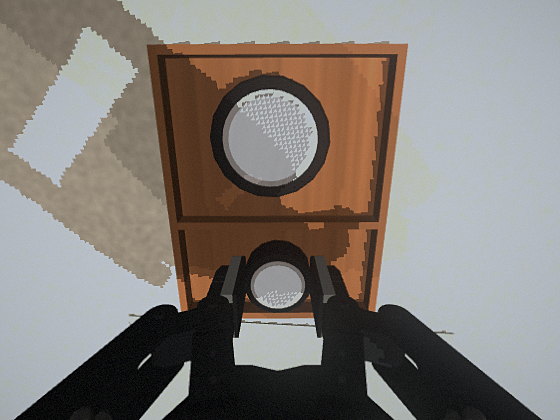

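The small lens at (278,283) is centred in the narrow bay, 2–3 mm above the floor. I lower it the rest of the way.

```bash
python3 -m jog '[{"grip":0.8,"xyz":[0,0,0.0015],"dr":[0,0,0]},{"grip":0.8,"xyz":[0,0,0.003],"dr":[0,0,0]},{"grip":0.8,"xyz":[0,0,0.004],"dr":[0,0,0]},{"grip":0.8,"xyz":[0,0,0.004],"dr":[0,0,0]}]'
```

```text
time: 12.23
eef_pos: [0.4758, -0.4253, 0.0118]
tcp_rot: [0.998, -0.065, 0.0, 0.0]
contact_force: [-2.3, 1.2, 6.5]
opening: 0.404
```

```bash
python3 -m jog '[{"grip":0.55,"xyz":[0,0,0.002],"dr":[0,0,0]},{"grip":0.4,"xyz":[0,0,0.002],"dr":[0,0,0]},{"grip":0.4,"xyz":[0,0,0.001],"dr":[0,0,0]},{"grip":0.4,"xyz":[0,0,-0.005],"dr":[0,0,0]},{"grip":0.4,"xyz":[0,0,-0.04],"dr":[0,0,0]},{"grip":0.4,"xyz":[0,0,-0.08],"dr":[0,0,0]},{"grip":0.4,"xyz":[0,0,-0.12],"dr":[0,0,0]},{"grip":0.4,"xyz":[0,0,-0.16],"dr":[0,0,0]}]'
python3 - <<'E'
from h import *
snap('w9','wrist'); plan(.640,-.210,.18,-7.5)
E
```

```text
time: 12.9
eef_pos: [0.475, -0.4242, 0.1715]
tcp_rot: [0.998, -0.065, -0.0, -0.0]
contact_force: [0.5, -1.1, -0.4]
opening: 0.6
t 12.95 tcp [ 0.4785 -0.4282  0.1826] jaw -7.5 q6 -0.76 op 0.597 F [ 2.1 -2.8  6. ]
  xyz [ 0.1316 -0.2374  0.0016] dr [ 0.0108 -0.0114  0.0002] rows>=6.5 perpendicular q6 est -0.76
```

View pics/w9.png

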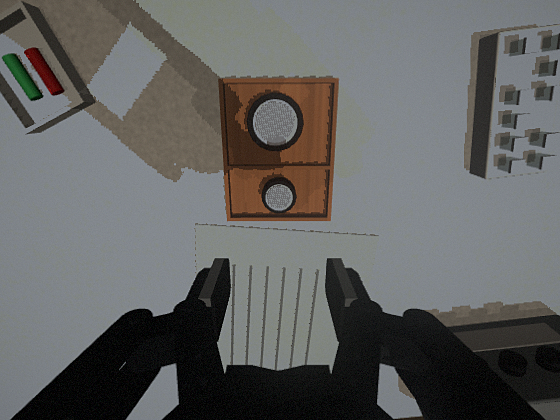

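Both lenses are in their bays, at (275,122) and (279,196). The tall post is next.

```bash
python3 -m jog '[{"grip":0.4,"xyz":[0.134,-0.24,-0.01],"dr":[0,0,0]},{"grip":0.4,"xyz":[0.134,-0.24,-0.01],"dr":[0,0,0]},{"grip":0.4,"xyz":[0.134,-0.24,-0.01],"dr":[0,0,0]},{"grip":0.4,"xyz":[0.134,-0.24,-0.01],"dr":[0,0,0]},{"grip":0.4,"xyz":[0.134,-0.24,-0.01],"dr":[0,0,0]},{"grip":0.4,"xyz":[0.134,-0.24,-0.01],"dr":[0,0,0]},{"grip":0.4,"xyz":[0.134,-0.24,-0.01],"dr":[0,0,0]},{"grip":0.4,"xyz":[0.134,-0.24,-0.01],"dr":[0,0,0]},{"grip":0.4,"xyz":[0.134,-0.24,-0.01],"dr":[0,0,0]},{"grip":0.4,"xyz":[0.134,-0.24,-0.01],"dr":[0,0,0]}]'
python3 - <<'E'
from h import *
snap('w10','wrist'); plan(.640,-.210,.18,-7.5)
E
```

```text
time: 13.78
eef_pos: [0.6391, -0.2045, 0.1796]
tcp_rot: [0.998, -0.065, -0.0, -0.0]
contact_force: [-1.0, -0.2, 0.6]
opening: 0.602
t 13.83 tcp [ 0.6388 -0.205   0.1796] jaw -7.6 q6 -0.33 op 0.596 F [-0.9 -1.  -0.5]
  xyz [ 0.0018  0.0048 -0.0004] dr [-0.0001  0.001  -0.0011] rows>=0.1 perpendicular q6 est -0.33
```

View pics/w10.png

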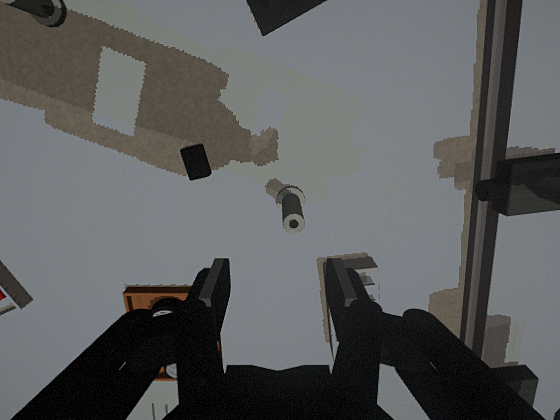

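```bash
python3 - <<'E'
from h import *
im,st=load('w10'); print('top',ray('wrist',[(292.5,224.5)],.075,st).round(4),'foot',ray('wrist',[(287,192)],.004,st).round(4),'peg',ray('wrist',[(322,260)],.03,st).round(4))
P=ray('wrist',[(292.5,224.5)],.075,st)[0]; plan(P[0],P[1],.047,-7.5)
im=cv2.imread('pics/w10.png')[160:250,240:340]; cv2.imwrite('pics/w10c.png',cv2.resize(im,None,fx=5,fy=5))
E
```

```text
top [[ 0.6498 -0.2193  0.075 ]] foot [[ 0.6482 -0.2092  0.004 ]] peg [[ 0.6772 -0.2838  0.03  ]]
t 13.83 tcp [ 0.6388 -0.205   0.1796] jaw -7.6 q6 -0.33 op 0.596 F [-0.9 -1.  -0.5]
  xyz [0.0128 0.0127 0.1326] dr [-0.0001  0.001  -0.0011] rows>=3.2 perpendicular q6 est -0.33
```

View pics/w10c.png

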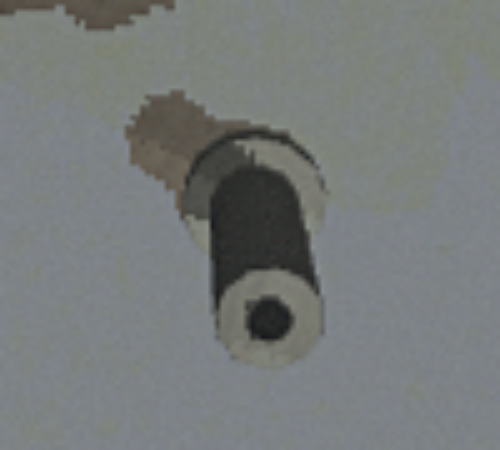

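```bash
python3 - <<'E'
from h import *
im,st=load('w10'); A=ray('wrist',[(293.7,223.3)],.075,st)[0];B=ray('wrist',[(291,198.5)],.008,st)[0];print(A.round(4),B.round(4))
P=(A+B)/2; plan(A[0],A[1],.038,-7.5)
E
```

```text
[ 0.651  -0.2183  0.075 ] [ 0.6517 -0.2159  0.008 ]
t 13.83 tcp [ 0.6388 -0.205   0.1796] jaw -7.6 q6 -0.33 op 0.596 F [-0.9 -1.  -0.5]
  xyz [0.0139 0.0116 0.1416] dr [-0.0001  0.001  -0.0011] rows>=3.4 perpendicular q6 est -0.33
```

```bash
python3 -m jog '[{"grip":0.4,"xyz":[0.0142,0.011,0.03],"dr":[0,0.001,0]},{"grip":0.4,"xyz":[0.0142,0.011,0.065],"dr":[0,0.001,0]},{"grip":0.4,"xyz":[0.0142,0.011,0.1],"dr":[0,0.001,0]},{"grip":0.4,"xyz":[0.0142,0.011,0.13],"dr":[0,0.001,0]},{"grip":0.4,"xyz":[0.0142,0.011,0.1416],"dr":[0,0.001,0]},{"grip":0.4,"xyz":[0.0142,0.011,0.1416],"dr":[0,0.001,0]},{"grip":0.7,"xyz":[0.0142,0.011,0.1416],"dr":[0,0.001,0]},{"grip":0.9,"xyz":[0.0142,0.011,0.1416],"dr":[0,0.001,0]},{"grip":0.9,"xyz":[0.0142,0.011,0.1416],"dr":[0,0.001,0]},{"grip":0.9,"xyz":[0.0142,0.011,0.1416],"dr":[0,0.001,0]},{"grip":0.9,"xyz":[0.0142,0.011,0.1416],"dr":[0,0.001,0]},{"grip":0.9,"xyz":[0.0142,0.011,0.1416],"dr":[0,0.001,0]}]' 60
python3 - <<'E'
from h import *
snap('w11','wrist'); plan(.47,.40,.15,-7.5)
E
```

```text
time: 14.83
eef_pos: [0.654, -0.2181, 0.0416]
tcp_rot: [0.998, -0.065, 0.003, 0.001]
contact_force: [0.0, -1.7, 6.3]
opening: 0.213
t 14.88 tcp [ 0.654  -0.2181  0.0417] jaw -7.5 q6 -0.34 op 0.213 F [-0.2 -1.8  5.7]
  xyz [-0.2624 -0.5886 -0.1111] dr [ 0.0021 -0.0056  0.0002] rows>=15.7 perpendicular q6 est -0.34
```

View pics/w11.png

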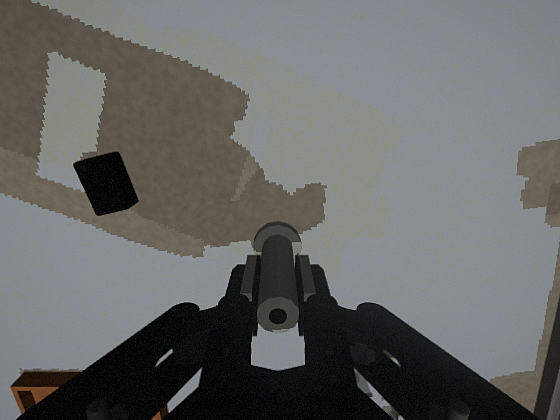

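```bash
python3 - <<'E'
from h import *
c=np.array([(34,254),(130,246),(132,293),(37,302)])/2.4+[150,120]-.3
P=ray('top',c,.022); print(P.round(4).tolist(),P.mean(0).round(4)); m=P.mean(0)
e=P[0]-P[1]; print('long',np.degrees(np.arctan2(e[1],e[0])))
plan(m[0],m[1],.2,-7.5)
E
```

```text
[[0.4848, 0.4495, 0.022], [0.4934, 0.3262, 0.022], [0.4341, 0.3228, 0.022], [0.4239, 0.4438, 0.022]] [0.459  0.3856 0.022 ]
long 94.02887345447873
t 14.88 tcp [ 0.654  -0.2181  0.0417] jaw -7.5 q6 -0.34 op 0.213 F [-0.2 -1.8  5.7]
  xyz [-0.2711 -0.5728 -0.1611] dr [ 0.0021 -0.0056  0.0002] rows>=15.7 perpendicular q6 est -0.34
```

```bash
python3 -m jog '[{"grip":0.95,"xyz":[0,0,-0.02],"dr":[0,-0.004,0]},{"grip":0.95,"xyz":[0,0,-0.06],"dr":[0,-0.004,0]},{"grip":0.95,"xyz":[0,0,-0.1],"dr":[0,-0.004,0]},{"grip":0.95,"xyz":[-0.02,-0.03,-0.13],"dr":[0,-0.004,0]},{"grip":0.95,"xyz":[-0.277,-0.601,-0.16],"dr":[0,-0.004,0]},{"grip":0.95,"xyz":[-0.277,-0.601,-0.16],"dr":[0,-0.004,0]},{"grip":0.95,"xyz":[-0.277,-0.601,-0.16],"dr":[0,-0.004,0]},{"grip":0.95,"xyz":[-0.277,-0.601,-0.16],"dr":[0,-0.004,0]},{"grip":0.95,"xyz":[-0.277,-0.601,-0.16],"dr":[0,-0.004,0]},{"grip":0.95,"xyz":[-0.277,-0.601,-0.16],"dr":[0,-0.004,0]},{"grip":0.95,"xyz":[-0.277,-0.601,-0.16],"dr":[0,-0.004,0]},{"grip":0.95,"xyz":[-0.277,-0.601,-0.16],"dr":[0,-0.004,0]}]'
python3 - <<'E'
from h import *
plan(.457,.4145,.2,-4)
E
```

```text
time: 15.88
eef_pos: [0.5402, 0.1325, 0.1824]
tcp_rot: [0.998, -0.065, -0.002, -0.0]
contact_force: [0.7, -0.0, -2.5]
opening: 0.217
t 15.88 tcp [0.5402 0.1325 0.1824] jaw -7.5 q6 0.19 op 0.217 F [ 0.7 -0.  -2.5]
  xyz [-0.1194 -0.2687 -0.0169] dr [-0.0008  0.0038 -0.0613] rows>=7.1 perpendicular q6 est 0.25
```

```bash
python3 -m jog '[{"grip":0.95,"xyz":[-0.116,-0.262,-0.017],"dr":[0,0,0]},{"grip":0.95,"xyz":[-0.116,-0.262,-0.017],"dr":[0,0,0]},{"grip":0.95,"xyz":[-0.116,-0.262,-0.017],"dr":[0,0,0]},{"grip":0.95,"xyz":[-0.116,-0.262,-0.017],"dr":[0,0,0]},{"grip":0.95,"xyz":[-0.116,-0.262,-0.017],"dr":[0,0,0]},{"grip":0.95,"xyz":[-0.116,-0.262,-0.017],"dr":[0,0,0]},{"grip":0.95,"xyz":[-0.116,-0.262,-0.017],"dr":[0,0,0]},{"grip":0.95,"xyz":[-0.116,-0.262,-0.017],"dr":[0,0,0]},{"grip":0.95,"xyz":[-0.116,-0.262,-0.017],"dr":[0,0,0]},{"grip":0.95,"xyz":[-0.116,-0.262,-0.017],"dr":[0,0,0]},{"grip":0.95,"xyz":[-0.116,-0.262,-0.017],"dr":[0,0,0]}]'
python3 - <<'E'
from h import *
snap('w12','wrist'); plan(.457,.4145,.2,-7.5)
E
```

```text
time: 16.8
eef_pos: [0.461, 0.4044, 0.1995]
tcp_rot: [0.998, -0.066, -0.002, 0.0]
contact_force: [-0.9, 0.7, -2.2]
opening: 0.216
t 16.85 tcp [0.4612 0.4042 0.1996] jaw -7.6 q6 0.69 op 0.215 F [-0.7 -0.2 -1.7]
  xyz [-0.0056 -0.0097 -0.0004] dr [ 0.0003  0.004  -0.0017] rows>=0.3 perpendicular q6 est 0.69
```

View pics/w12.png

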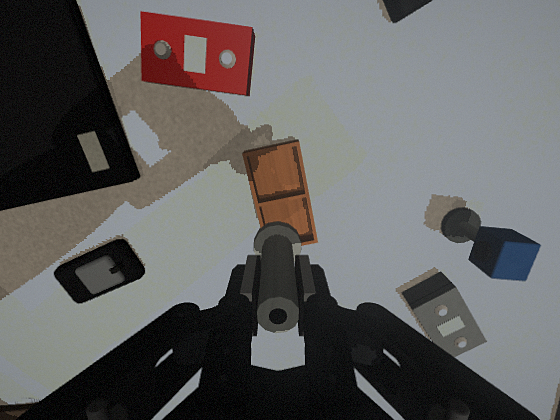

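```bash
python3 - <<'E'
from h import *
im,st=load('w12'); c=ray('wrist',[(244,152),(299,140),(317,242)],.022,st); print(c.round(4).tolist()); m=(c[0]+c[2])/2; print('centre',m, np.linalg.norm(c[0]-c[1]),np.linalg.norm(c[2]-c[1]))
ey=(c[1]-c[2])/np.linalg.norm(c[1]-c[2]); print('ang',np.degrees(np.arctan2(ey[1],ey[0])))
print('farbay',(m+.029*ey).round(4),'nearbay',(m-.029*ey).round(4)); print(ray('wrist',[(275,170)],.004,st))
v=cv2.imread('pics/w12.png')[120:280,220:340]; cv2.imwrite('pics/w12c.png',cv2.resize(v,None,fx=4,fy=4))
E
```

```text
[[0.4296, 0.4489, 0.022], [0.4889, 0.4537, 0.022], [0.4972, 0.3338, 0.022]]
centre [0.4633854  0.39138517 0.022     ] 0.05952106713792216 0.12019163166136558
ang 93.97148492664391
farbay [0.4614 0.4203 0.022 ] nearbay [0.4654 0.3625 0.022 ]
[[0.45896235 0.4217353  0.004     ]]
```

View pics/w12c.png

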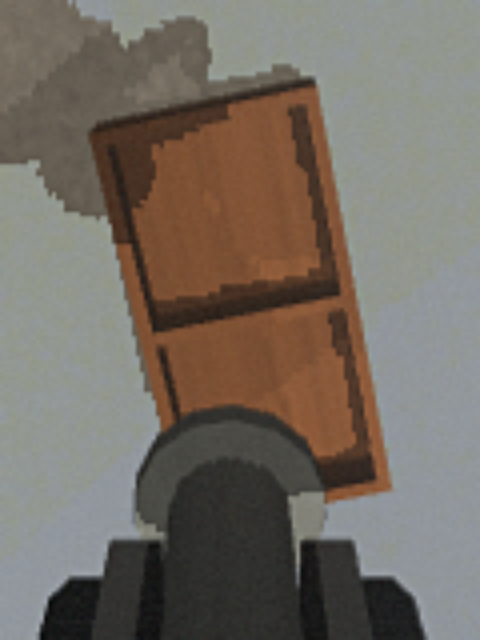

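```bash
python3 -m jog '[{"grip":0.95,"xyz":[-0.0027,-0.0146,0.03],"dr":[0,0.004,0]},{"grip":0.95,"xyz":[-0.0027,-0.0146,0.06],"dr":[0,0.004,0]},{"grip":0.95,"xyz":[-0.0027,-0.0146,0.095],"dr":[0,0.004,0]},{"grip":0.95,"xyz":[-0.0027,-0.0146,0.12],"dr":[0,0.004,0]},{"grip":0.95,"xyz":[-0.0027,-0.0146,0.12],"dr":[0,0.004,0]},{"grip":0.95,"xyz":[-0.0027,-0.0146,0.12],"dr":[0,0.004,0]}]'
python3 - <<'E'
from h import *
snap('w13','wrist'); plan(.4605,.419,.0457,-7.5)
E
```

```text
time: 17.35
eef_pos: [0.4593, 0.4186, 0.0784]
tcp_rot: [0.998, -0.066, -0.001, 0.001]
contact_force: [1.4, -0.2, -0.8]
opening: 0.219
t 17.40 tcp [0.4608 0.4199 0.0809] jaw -7.6 q6 0.71 op 0.214 F [ 1.3  0.  -1.2]
  xyz [-0.0003  0.0009  0.0352] dr [-0.0009 -0.0012 -0.0016] rows>=0.8 perpendicular q6 est 0.71
```

View pics/w13.png

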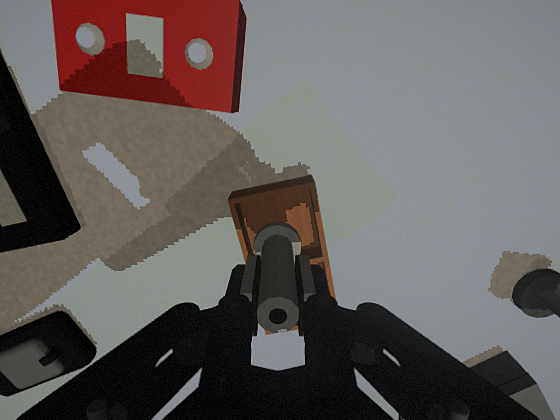

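```bash
python3 -m jog '[{"grip":0.95,"xyz":[-0.0003,0.0005,0.016],"dr":[0,0,0]},{"grip":0.95,"xyz":[-0.0003,0.0005,0.028],"dr":[0,0,0]},{"grip":0.95,"xyz":[-0.0003,0.0005,0.032],"dr":[0,0,0]},{"grip":0.95,"xyz":[-0.0003,0.0005,0.034],"dr":[0,0,0]},{"grip":0.95,"xyz":[-0.0003,0.0005,0.035],"dr":[0,0,0]},{"grip":0.95,"xyz":[-0.0003,0.0005,0.035],"dr":[0,0,0]}]'
python3 - <<'E'
from h import *
snap('s13','side'); plan(.4605,.419,.0457,-7.5)
im=cv2.imread('pics/s13.png')[110:220,150:310]; cv2.imwrite('pics/s13c.png',cv2.resize(im,None,fx=4,fy=4,interpolation=2))
E
```

```text
time: 17.9
eef_pos: [0.4599, 0.4202, 0.0459]
tcp_rot: [0.998, -0.065, 0.001, -0.001]
contact_force: [0.6, 0.3, -2.0]
opening: 0.216
t 17.95 tcp [0.46   0.4203 0.0459] jaw -7.5 q6 0.71 op 0.219 F [ 0.2  0.1 -2.5]
  xyz [0.0007 0.0013 0.0002] dr [-0.0015 -0.0018 -0.    ] rows>=0.0 perpendicular q6 est 0.71
```

View pics/s13c.png

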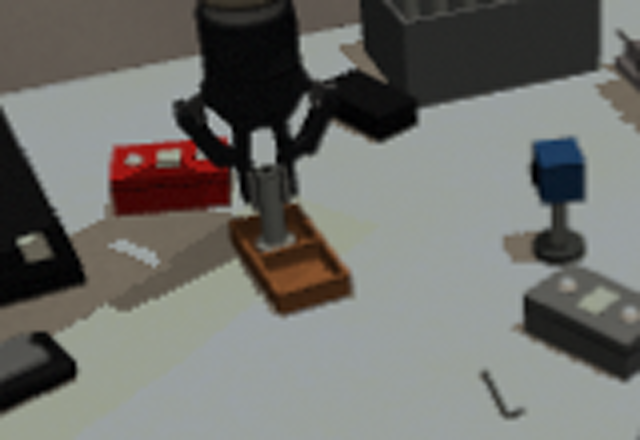

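The post stands inside the far bay (side view). There is no contact yet, so I go down a little more.

```bash
python3 -m jog '[{"grip":0.95,"xyz":[0,0,0.001],"dr":[0,0,0]},{"grip":0.95,"xyz":[0,0,0.002],"dr":[0,0,0]},{"grip":0.95,"xyz":[0,0,0.002],"dr":[0,0,0]}]'
```

```text
time: 18.2
eef_pos: [0.4602, 0.4206, 0.0457]
tcp_rot: [0.998, -0.065, 0.001, -0.001]
contact_force: [-3.6, -1.5, 6.8]
opening: 0.216
```

```bash
python3 -m jog '[{"grip":0.75,"xyz":[0,0,0.001],"dr":[0,0,0]},{"grip":0.55,"xyz":[0,0,0.001],"dr":[0,0,0]},{"grip":0.5,"xyz":[0,0,0],"dr":[0,0,0]},{"grip":0.5,"xyz":[0,0,-0.02],"dr":[0,0,0]},{"grip":0.5,"xyz":[0,0,-0.06],"dr":[0,0,0]},{"grip":0.5,"xyz":[0,0,-0.1],"dr":[0,0,0]},{"grip":0.5,"xyz":[0,0,-0.13],"dr":[0,0,0]},{"grip":0.5,"xyz":[0,0,-0.13],"dr":[0,0,0]}]'
python3 - <<'E'
from h import *
snap('w14','wrist'); plan(.446,.0,.16,-7.5)
im,st=load('w6'); print('short foot from w6',ray('wrist',[(309,327)],.008,st))
im,st=load('w1'); print('short from w1',ray('wrist',[(243,50)],.05,st))
E
```

```text
time: 18.87
eef_pos: [0.4634, 0.4226, 0.1824]
tcp_rot: [0.998, -0.065, 0.007, -0.005]
contact_force: [-0.0, 0.8, 0.5]
opening: 0.499
t 18.92 tcp [0.462  0.4216 0.1786] jaw -7.5 q6 0.71 op 0.497 F [ 0.3 -0.7 -0.5]
  xyz [0.0391 0.4202 0.0159] dr [-0.0072 -0.0085 -0.0001] rows>=10.1 perpendicular q6 est 0.71
short foot from w6 [[0.44929939 0.00827379 0.008     ]]
short from w1 [[ 0.44889921 -0.00400398  0.05      ]]
```

View pics/w14.png

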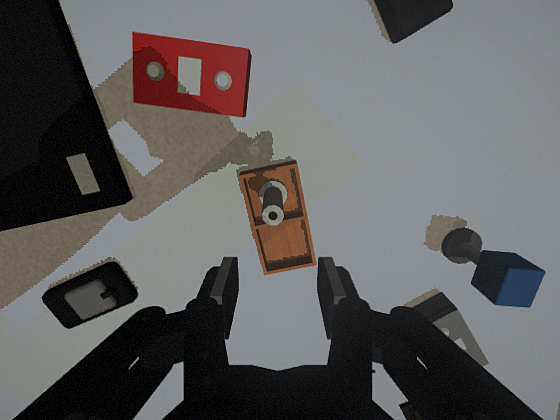

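The tall post stands in the far bay, foot at (272,193). The near bay is free at (285,242), and the detector and red box are untouched. Now the short post.

```bash
python3 -m jog '[{"grip":0.45,"xyz":[0.041,0.416,0],"dr":[0,0,0]},{"grip":0.45,"xyz":[0.041,0.416,0],"dr":[0,0,0]},{"grip":0.45,"xyz":[0.041,0.416,0],"dr":[0,0,0]},{"grip":0.45,"xyz":[0.041,0.416,0],"dr":[0,0,0]},{"grip":0.45,"xyz":[0.041,0.416,0],"dr":[0,0,0]},{"grip":0.45,"xyz":[0.041,0.416,0],"dr":[0,0,0]},{"grip":0.45,"xyz":[0.041,0.416,0],"dr":[0,0,0]},{"grip":0.45,"xyz":[0.041,0.416,0.01],"dr":[0,0,0]},{"grip":0.45,"xyz":[0.041,0.416,0.02],"dr":[0,0,0]},{"grip":0.45,"xyz":[0.041,0.416,0.03],"dr":[0,0,0]},{"grip":0.45,"xyz":[0.041,0.416,0.03],"dr":[0,0,0]},{"grip":0.45,"xyz":[0.041,0.416,0.03],"dr":[0,0,0]}]'
python3 - <<'E'
from h import *
snap('w15','wrist'); plan(.448,.0,.14,-7.5)
im,st=load('w14'); c=ray('wrist',[(237,170),(297,160),(316,263),(264,275)],.022,st);print(c.round(4).tolist(),c.mean(0).round(4))
v=cv2.imread('pics/w15.png')[120:320,180:380]; cv2.imwrite('pics/w15c.png',cv2.resize(v,None,fx=3,fy=3))
E
```

```text
time: 19.92
eef_pos: [0.4439, 0.0005, 0.1403]
tcp_rot: [0.998, -0.068, -0.002, -0.001]
contact_force: [0.2, 0.0, 0.1]
opening: 0.549
t 19.97 tcp [0.4446 0.0017 0.1413] jaw -7.7 q6 -0.09 op 0.549 F [0.2 0.6 0.5]
  xyz [0.0036 0.0013 0.0013] dr [-0.0012  0.0028 -0.003 ] rows>=0.1 perpendicular q6 est -0.09
[[0.4269, 0.4537, 0.022], [0.4891, 0.4557, 0.022], [0.4977, 0.3358, 0.022], [0.4366, 0.3285, 0.022]] [0.4626 0.3934 0.022 ]
```

View pics/w15c.png

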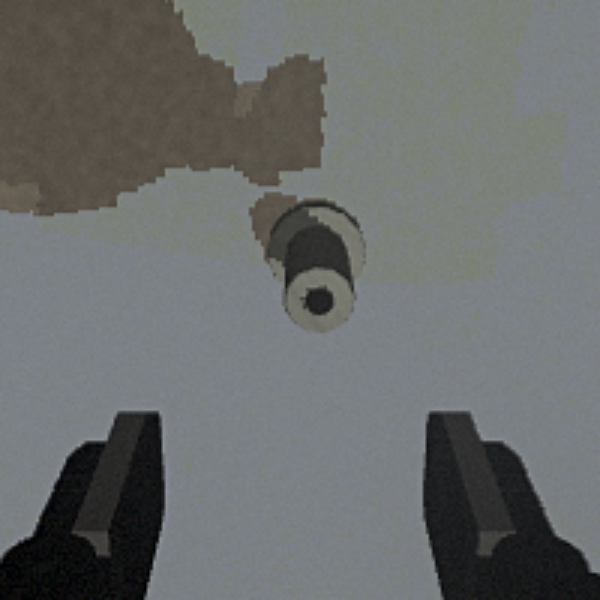

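```bash
python3 - <<'E'
from h import *
im,st=load('w15'); A=ray('wrist',[(286.2,219.8)],.05,st)[0];B=ray('wrist',[(285.2,201.5)],.008,st)[0];print(A.round(4),B.round(4))
plan(A[0],A[1],.0275,-7.5)
E
```

```text
[ 0.4495 -0.0035  0.05  ] [ 0.4499 -0.0009  0.008 ]
t 19.97 tcp [0.4446 0.0017 0.1413] jaw -7.7 q6 -0.09 op 0.549 F [0.2 0.6 0.5]
  xyz [0.0058 0.0047 0.1138] dr [-0.0012  0.0028 -0.003 ] rows>=2.7 perpendicular q6 est -0.09
```

```bash
python3 -m jog '[{"grip":0.45,"xyz":[0.006,0.004,0.03],"dr":[0,0.002,0]},{"grip":0.45,"xyz":[0.006,0.004,0.06],"dr":[0,0.002,0]},{"grip":0.45,"xyz":[0.006,0.004,0.09],"dr":[0,0.002,0]},{"grip":0.45,"xyz":[0.006,0.004,0.105],"dr":[0,0.002,0]},{"grip":0.45,"xyz":[0.006,0.004,0.1135],"dr":[0,0.002,0]},{"grip":0.45,"xyz":[0.006,0.004,0.1135],"dr":[0,0.002,0]},{"grip":0.7,"xyz":[0.006,0.004,0.1135],"dr":[0,0.002,0]},{"grip":0.9,"xyz":[0.006,0.004,0.1135],"dr":[0,0.002,0]},{"grip":0.9,"xyz":[0.006,0.004,0.1135],"dr":[0,0.002,0]},{"grip":0.9,"xyz":[0.006,0.004,0.1135],"dr":[0,0.002,0]},{"grip":0.9,"xyz":[0.006,0.004,0.1135],"dr":[0,0.002,0]},{"grip":0.9,"xyz":[0.006,0.004,0.1135],"dr":[0,0.002,0]}]' 60
python3 - <<'E'
from h import *
snap('w16','wrist'); plan(.465,.3643,.16,-7.5)
E
```

```text
time: 20.97
eef_pos: [0.4525, -0.0027, 0.0308]
tcp_rot: [0.998, -0.066, 0.003, -0.0]
contact_force: [-0.4, 2.6, 6.0]
opening: 0.209
t 21.02 tcp [ 0.4526 -0.0027  0.0308] jaw -7.5 q6 -0.10 op 0.210 F [-0.8  1.9  6.6]
  xyz [-0.0351 -0.3656 -0.1291] dr [-0.0007 -0.0055 -0.0005] rows>=9.3 perpendicular q6 est -0.1
```

View pics/w16.png

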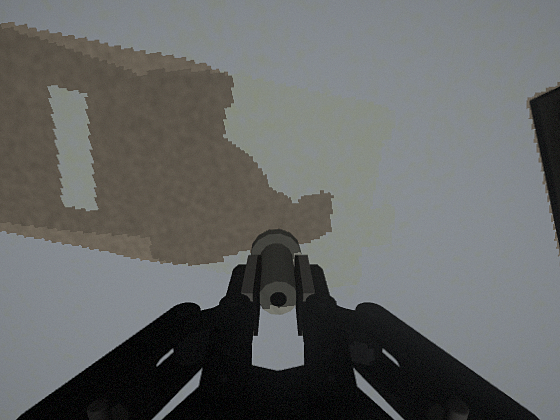

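```bash
python3 -m jog '[{"grip":0.95,"xyz":[0,0,-0.02],"dr":[0,-0.003,0]},{"grip":0.95,"xyz":[0,0,-0.06],"dr":[0,-0.003,0]},{"grip":0.95,"xyz":[0,0,-0.1],"dr":[0,-0.003,0]},{"grip":0.95,"xyz":[-0.0345,-0.364,-0.13],"dr":[0,-0.003,0]},{"grip":0.95,"xyz":[-0.0345,-0.364,-0.13],"dr":[0,-0.003,0]},{"grip":0.95,"xyz":[-0.0345,-0.364,-0.13],"dr":[0,-0.003,0]},{"grip":0.95,"xyz":[-0.0345,-0.364,-0.13],"dr":[0,-0.003,0]},{"grip":0.95,"xyz":[-0.0345,-0.364,-0.13],"dr":[0,-0.003,0]},{"grip":0.95,"xyz":[-0.0345,-0.364,-0.13],"dr":[0,-0.003,0]},{"grip":0.95,"xyz":[-0.0345,-0.364,-0.13],"dr":[0,-0.003,0]},{"grip":0.95,"xyz":[-0.0345,-0.364,-0.13],"dr":[0,-0.003,0]},{"grip":0.95,"xyz":[-0.0345,-0.364,-0.13],"dr":[0,-0.003,0]}]'
python3 -m jog '[{"grip":0.95,"xyz":[0,0,0],"dr":[0,0,0]},{"grip":0.95,"xyz":[0,0,0],"dr":[0,0,0]},{"grip":0.95,"xyz":[0,0,0],"dr":[0,0,0]}]'
python3 - <<'E'
from h import *
plan(.465,.3635,.08,-7.5)
E
```

```text
time: 22.02
eef_pos: [0.4636, 0.3653, 0.1592]
tcp_rot: [0.998, -0.065, -0.0, -0.0]
contact_force: [0.5, 0.1, -1.5]
opening: 0.205
time: 22.27
eef_pos: [0.4636, 0.362, 0.1585]
tcp_rot: [0.998, -0.065, -0.001, 0.001]
contact_force: [0.7, -0.1, -1.4]
opening: 0.209
t 22.27 tcp [0.4636 0.362  0.1585] jaw -7.5 q6 0.62 op 0.209 F [ 0.7 -0.1 -1.4]
  xyz [ 0.0013 -0.0017  0.0784] dr [0.0014 0.0018 0.0003] rows>=1.9 perpendicular q6 est 0.62
```

```bash
python3 -m jog '[{"grip":0.95,"xyz":[0.0013,-0.0017,0.03],"dr":[0.001,0.001,0]},{"grip":0.95,"xyz":[0.0013,-0.0017,0.06],"dr":[0.001,0.001,0]},{"grip":0.95,"xyz":[0.0013,-0.0017,0.085],"dr":[0.001,0.001,0]},{"grip":0.95,"xyz":[0.0013,-0.0017,0.085],"dr":[0.001,0.001,0]},{"grip":0.95,"xyz":[0.0013,-0.0017,0.085],"dr":[0.001,0.001,0]}]'
python3 - <<'E'
from h import *
snap('w17','wrist'); plan(.465,.3635,.0355,-7.5)
E
```

```text
time: 22.68
eef_pos: [0.4645, 0.3621, 0.0727]
tcp_rot: [0.998, -0.066, -0.002, 0.001]
contact_force: [-0.0, 0.1, -0.7]
opening: 0.208
t 22.73 tcp [0.4661 0.3633 0.0748] jaw -7.6 q6 0.62 op 0.209 F [0.1 0.3 0.1]
  xyz [-0.0011 -0.0001  0.0393] dr [-0.0011 -0.0004 -0.0017] rows>=0.9 perpendicular q6 est 0.62
```

View pics/w17.png

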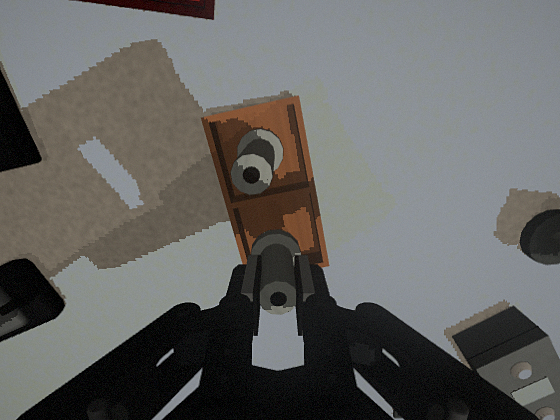

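```bash
python3 -m jog '[{"grip":0.95,"xyz":[-0.0005,0,0.018],"dr":[0,0,0]},{"grip":0.95,"xyz":[-0.0005,0,0.032],"dr":[0,0,0]},{"grip":0.95,"xyz":[-0.0005,0,0.037],"dr":[0,0,0]},{"grip":0.95,"xyz":[-0.0005,0,0.039],"dr":[0,0,0]},{"grip":0.95,"xyz":[-0.0005,0,0.04],"dr":[0,0,0]},{"grip":0.95,"xyz":[-0.0005,0,0.041],"dr":[0,0,0]},{"grip":0.95,"xyz":[-0.0005,0,0.041],"dr":[0,0,0]}]'
```

```text
time: 23.32
eef_pos: [0.4656, 0.3648, 0.035]
tcp_rot: [0.998, -0.065, 0.001, -0.001]
contact_force: [-2.8, -1.3, 3.3]
opening: 0.209
```

```bash
python3 -m jog '[{"grip":0.75,"xyz":[0,0,0],"dr":[0,0,0]},{"grip":0.55,"xyz":[0,0,0],"dr":[0,0,0]},{"grip":0.5,"xyz":[0,0,0],"dr":[0,0,0]},{"grip":0.5,"xyz":[0,0,-0.02],"dr":[0,0,0]},{"grip":0.4,"xyz":[0,0,-0.06],"dr":[0,0,0]},{"grip":0.3,"xyz":[0,0,-0.1],"dr":[0,0,0]},{"grip":0.1,"xyz":[0,0,-0.14],"dr":[0,0,0]},{"grip":0.05,"xyz":[0,0,-0.16],"dr":[0,0,0]}]'
python3 - <<'E'
from h import *
snap('w18','wrist'); plan(.6515,.2011,.16,25.9)
E
```

```text
time: 23.98
eef_pos: [0.4675, 0.3655, 0.1998]
tcp_rot: [0.998, -0.065, 0.004, -0.003]
contact_force: [0.1, 0.4, 0.3]
opening: 0.943
t 24.03 tcp [0.469  0.3664 0.2032] jaw -7.5 q6 0.62 op 0.948 F [2.  0.8 2.4]
  xyz [0.2019 0.1406 0.0444] dr [-0.0062 -0.0156 -0.5828] rows>=6.0 perpendicular q6 est 1.21
```

View pics/w18.png

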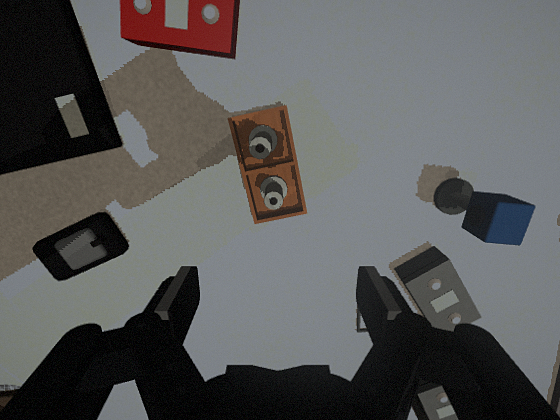

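Both posts stand in the rack, at (262,140) and (272,195). Next I move over the slide box.

```bash
python3 -m jog '[{"grip":0.05,"xyz":[0.202,0.141,0.015],"dr":[0,0,-0.583]},{"grip":0.05,"xyz":[0.202,0.141,0.015],"dr":[0,0,-0.583]},{"grip":0.05,"xyz":[0.202,0.141,0.015],"dr":[0,0,-0.583]},{"grip":0.05,"xyz":[0.202,0.141,0.015],"dr":[0,0,-0.583]},{"grip":0.05,"xyz":[0.202,0.141,0.025],"dr":[0,0,-0.583]},{"grip":0.05,"xyz":[0.202,0.141,0.045],"dr":[0,0,-0.583]},{"grip":0.05,"xyz":[0.202,0.141,0.045],"dr":[0,0,-0.583]},{"grip":0.05,"xyz":[0.202,0.141,0.045],"dr":[0,0,-0.583]},{"grip":0.05,"xyz":[0.202,0.141,0.045],"dr":[0,0,-0.583]},{"grip":0.05,"xyz":[0.202,0.141,0.045],"dr":[0,0,-0.583]},{"grip":0.05,"xyz":[0.202,0.141,0.045],"dr":[0,0,-0.583]}]'
python3 - <<'E'
from h import *
snap('w19','wrist'); plan(.6515,.2011,.16,25.9)
E
```

```text
time: 24.95
eef_pos: [0.6465, 0.1998, 0.1496]
tcp_rot: [0.974, 0.225, 0.001, -0.001]
contact_force: [-0.1, 0.1, 0.5]
opening: 0.95
t 25.00 tcp [0.6466 0.1997 0.1497] jaw 26.0 q6 -0.31 op 0.948 F [-0.5  0.7 -0.2]
  xyz [ 0.0051  0.0009 -0.0103] dr [-0.0005 -0.0031  0.002 ] rows>=0.3 perpendicular q6 est -0.31
```

View pics/w19.png

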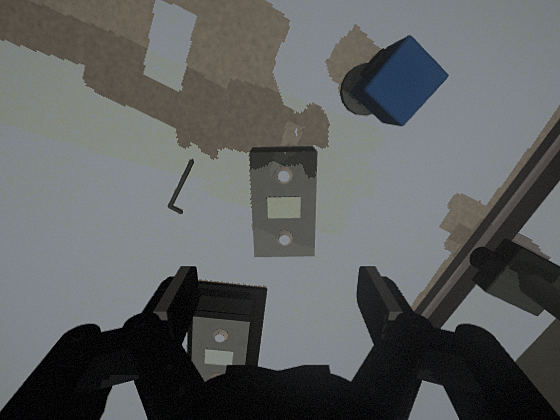

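The loose slide box is at (284,207), with lugs at about (284,175) and (285,239). It is grey, not red, and not on the plate. The base box is at (220,340).

```bash
cat >> h.py <<'E'
def bright(name,roi,thr):
    im,st=load(name); g=cv2.cvtColor(im,cv2.COLOR_RGB2GRAY)
    return [(a,c.round(2)) for a,c,_ in blobs(g>thr,20,roi)],st
E
python3 - <<'E'
from h import *
im,st=load('w19'); v=im[150:260,240:330]; cv2.imwrite('pics/w19c.png',cv2.resize(v[:,:,::-1],None,fx=5,fy=5))
for thr in(120,140,160,180): print(thr,bright('w19',(262,160,305,255),thr)[0])
E
```

```text
120 [(103, array([283.45, 175.92])), (671, array([283.81, 207.09])), (86, array([284.1 , 239.67]))]
140 []
160 []
180 []
```

View pics/w19c.png

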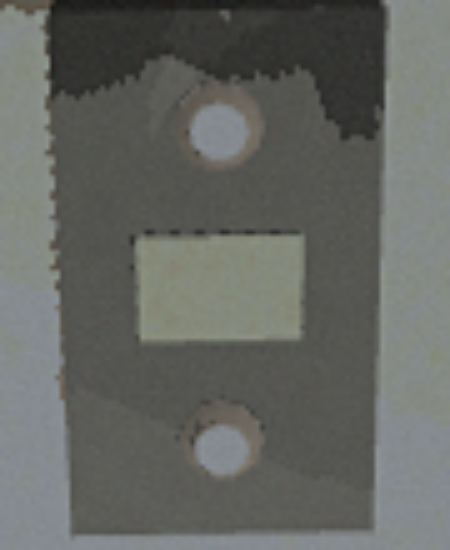

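```bash
python3 - <<'E'
from h import *
im,st=load('w19'); A,B=ray('wrist',[(283.6,175.9),(284.2,239.7)],.041,st); L=ray('wrist',[(283.81,207.09)],.036,st)[0]
d=A-B; ang=np.degrees(np.arctan2(d[1],d[0])); m=(A+B)/2; print(A,B,'sep',np.linalg.norm(d),'ang',ang,'mid',m.round(4),'label',L.round(4))
plan(m[0],m[1],.0085,ang-90)
E
```

```text
[0.63902561 0.22947824 0.041     ] [0.66620723 0.17603611 0.041     ] sep 0.05995749603081904 ang 116.95870327297881 mid [0.6526 0.2028 0.041 ] label [0.6526 0.2028 0.036 ]
t 25.00 tcp [0.6466 0.1997 0.1497] jaw 26.0 q6 -0.31 op 0.948 F [-0.5  0.7 -0.2]
  xyz [ 0.0063 -0.      0.1412] dr [-0.0005 -0.0031 -0.0164] rows>=3.4 perpendicular q6 est -0.29
```

```bash
python3 -m jog '[{"grip":0.05,"xyz":[0.0063,0,0.03],"dr":[0,-0.003,-0.0165]},{"grip":0.05,"xyz":[0.0063,0,0.065],"dr":[0,-0.003,-0.0165]},{"grip":0.05,"xyz":[0.0063,0,0.1],"dr":[0,-0.003,-0.0165]},{"grip":0.05,"xyz":[0.0063,0,0.125],"dr":[0,-0.003,-0.0165]},{"grip":0.05,"xyz":[0.0063,0,0.139],"dr":[0,-0.003,-0.0165]},{"grip":0.05,"xyz":[0.0063,0,0.139],"dr":[0,-0.003,-0.0165]},{"grip":0.3,"xyz":[0.0063,0,0.139],"dr":[0,-0.003,-0.0165]},{"grip":0.45,"xyz":[0.0063,0,0.139],"dr":[0,-0.003,-0.0165]},{"grip":0.45,"xyz":[0.0063,0,0.139],"dr":[0,-0.003,-0.0165]},{"grip":0.45,"xyz":[0.0063,0,0.139],"dr":[0,-0.003,-0.0165]},{"grip":0.45,"xyz":[0.0063,0,0.139],"dr":[0,-0.003,-0.0165]},{"grip":0.45,"xyz":[0.0063,0,0.139],"dr":[0,-0.003,-0.0165]}]' 60
python3 - <<'E'
from h import *
snap('w20','wrist'); plan(.663,.021,.11,19.7)
E
```

```text
time: 26.0
eef_pos: [0.6551, 0.2016, 0.0127]
tcp_rot: [0.973, 0.232, 0.002, -0.0]
contact_force: [0.3, 0.6, 6.4]
opening: 0.665
t 26.05 tcp [0.655  0.2016 0.0127] jaw 26.8 q6 -0.32 op 0.663 F [0.8 0.6 7.1]
  xyz [-0.0741  0.1648 -0.0975] dr [ 0.0003 -0.0034  0.1247] rows>=4.9 perpendicular q6 est -0.44
```

View pics/w20.png

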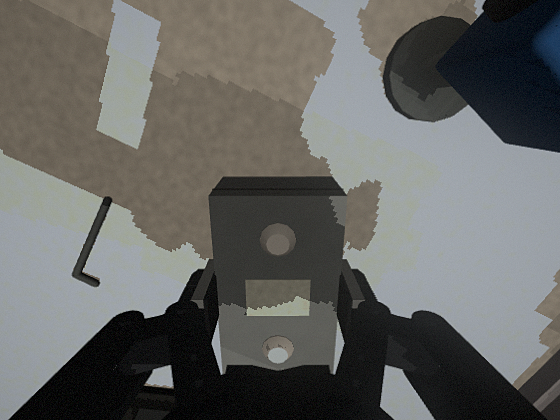

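```bash
python3 - <<'E'
from h import *
plan(.698,-.072,.17,20)
E
python3 -m jog '[{"grip":0.5,"xyz":[0,0,-0.01],"dr":[0,-0.003,0]},{"grip":0.5,"xyz":[0,0,-0.03],"dr":[0,-0.003,0]},{"grip":0.5,"xyz":[0,0,-0.07],"dr":[0,-0.003,0]},{"grip":0.5,"xyz":[0,0,-0.11],"dr":[0,-0.003,0]},{"grip":0.5,"xyz":[0,0,-0.155],"dr":[0,-0.003,0]},{"grip":0.5,"xyz":[0,0,-0.155],"dr":[0,-0.003,0]}]'
```

```text
t 26.05 tcp [0.655  0.2016 0.0127] jaw 26.8 q6 -0.32 op 0.663 F [0.8 0.6 7.1]
  xyz [-0.0847  0.2636 -0.1574] dr [ 0.0004 -0.0034  0.1195] rows>=7.6 perpendicular q6 est -0.44
time: 26.55
eef_pos: [0.6577, 0.2018, 0.1756]
tcp_rot: [0.973, 0.232, 0.006, 0.001]
contact_force: [2.3, -0.2, 0.5]
opening: 0.663
```

```bash
python3 -m jog '[{"grip":0.5,"xyz":[-0.085,0.264,0],"dr":[0,0,0.12]},{"grip":0.5,"xyz":[-0.085,0.264,0],"dr":[0,0,0.12]},{"grip":0.5,"xyz":[-0.085,0.264,0],"dr":[0,0,0.12]},{"grip":0.5,"xyz":[-0.085,0.264,0],"dr":[0,0,0.12]},{"grip":0.5,"xyz":[-0.085,0.264,0],"dr":[0,0,0.12]},{"grip":0.5,"xyz":[-0.085,0.264,0],"dr":[0,0,0.12]},{"grip":0.5,"xyz":[-0.085,0.264,0],"dr":[0,0,0.12]},{"grip":0.5,"xyz":[-0.085,0.264,0],"dr":[0,0,0.12]},{"grip":0.5,"xyz":[-0.085,0.264,0],"dr":[0,0,0.12]},{"grip":0.5,"xyz":[-0.085,0.264,0],"dr":[0,0,0.12]},{"grip":0.5,"xyz":[-0.085,0.264,0],"dr":[0,0,0.12]},{"grip":0.5,"xyz":[-0.085,0.264,0],"dr":[0,0,0.12]}]'
python3 - <<'E'
from h import *
snap('w21','wrist'); plan(.664,.022,.11,20)
for thr in(90,100,120,140): print(thr,bright('w21',(180,0,380,165),thr)[0], bright('w21',(250,200,310,365),thr)[0])
E
```

```text
time: 27.55
eef_pos: [0.6962, -0.0713, 0.1643]
tcp_rot: [0.985, 0.174, -0.003, 0.0]
contact_force: [0.4, 0.3, -2.1]
opening: 0.664
t 27.60 tcp [ 0.6962 -0.0713  0.1645] jaw 20.1 q6 -0.60 op 0.664 F [-0.2 -0.2 -1.6]
  xyz [ 0.002  -0.0987  0.0545] dr [-0.0006  0.0051  0.0014] rows>=2.7 perpendicular q6 est -0.6
90 [(19150, array([279.55,  79.09])), (3481, array([295.79,  70.73])), (138, array([280.01, 127.67]))] [(441, array([277.86, 242.09])), (4615, array([279.68, 322.08]))]
100 [(18234, array([282.89,  80.89])), (1287, array([301.45,  41.79])), (139, array([280.69,  49.55])), (927, array([291.79,  98.71])), (101, array([279.38, 128.87]))] [(273, array([277.32, 243.98])), (614, array([284.55, 309.63])), (612, array([277.97, 349.53])), (96, array([255.55, 357.67]))]
120 [(835, array([188.15,  22.58])), (9969, array([344.75,  75.61])), (55, array([282.13,  47.4 ])), (588, array([286.15,  90.6 ])), (1200, array([197.28, 148.07]))] [(609, array([284.35, 309.62])), (362, array([280.27, 352.77]))]
140 [(785, array([187.89,  22.05])), (9889, array([345.19,  75.85])), (551, array([286.25,  90.5 ])), (865, array([199.21, 154.31]))] [(605, array([284.19, 309.63])), (238, array([277.58, 354.87]))]
```

View pics/w21.png

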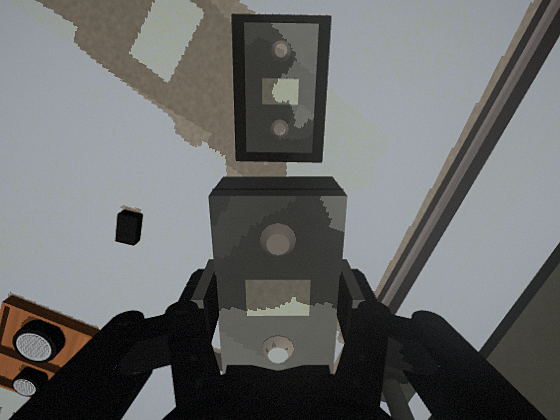

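The base box shows clear of the held one, with lugs at about (281,49) and (280,128). The held box's lugs are at about (278,241) and (278,352). I enlarge both.

```bash
python3 - <<'E'
from h import *
im,st=load('w21'); q=cv2.convertScaleAbs(im[:,:,::-1],alpha=1.6)
a=cv2.resize(q[25:150,250:310],None,fx=4.6,fy=4.6,interpolation=2); b=cv2.resize(q[215:375,235:320],None,fx=3.59,fy=3.59,interpolation=2)
h=min(a.shape[0],b.shape[0]); cv2.imwrite('pics/w21c.png',np.hstack([a[:h],b[:h]])); print(a.shape,b.shape)
E
```

```text
(575, 276, 3) (574, 305, 3)
```

View pics/w21c.png

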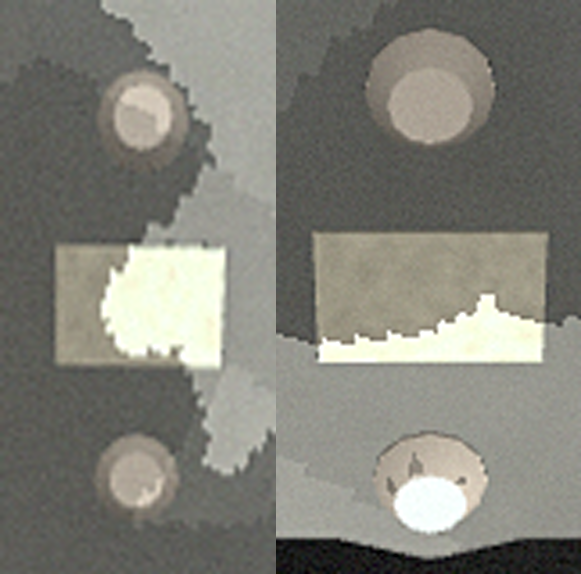

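```bash
python3 - <<'E'
from h import *
im,st=load('w21')
def pr(a,b,z):
    A,B=ray('wrist',[a,b],z,st); d=A-B; print((A+B)/2,'sep %.4f'%np.linalg.norm(d),'ang %.2f'%np.degrees(np.arctan2(d[1],d[0]))); return (A+B)/2,np.degrees(np.arctan2(d[1],d[0]))
mb,ab=pr((280.5,49.8),(279.3,128.5),.047)
mh,ah=pr((277.5,243.9),(277.5,355.0),st['eef_pos'][2]+.0283)
R=Rn.from_quat(st['tcp_rot']); o=R.inv().apply(mh-st['eef_pos']); print('held centre in tool',o.round(4))
# desired tcp: after rotation by (ab-ah)
jaw=np.degrees(np.arctan2(R.as_matrix()[1,0],R.as_matrix()[0,0]))+ab-ah; a=np.radians(jaw)
tx=np.array([np.cos(a),np.sin(a)]); ty=np.array([np.sin(a),-np.cos(a)])
t=mb[:2]-o[0]*tx-o[1]*ty; print('jaw',jaw,'tcp',t.round(4),'tcp z home',.042+.0127)
plan(t[0],t[1],.09,jaw)
E
```

```text
[0.66396829 0.02189347 0.047     ] sep 0.0595 ang 109.32
[ 0.69583432 -0.06902851  0.1926088 ] sep 0.0597 ang 110.11
held centre in tool [ 0.0003 -0.0022 -0.0283]
jaw 19.288354080935505 tcp [0.6644 0.0197] tcp z home 0.0547
t 27.60 tcp [ 0.6962 -0.0713  0.1645] jaw 20.1 q6 -0.60 op 0.664 F [-0.2 -0.2 -1.6]
  xyz [ 0.0017 -0.0964  0.0745] dr [-0.0006  0.0051  0.0138] rows>=2.9 perpendicular q6 est -0.61
```

```bash
python3 -m jog '[{"grip":0.5,"xyz":[0.0017,-0.04,0.0],"dr":[0,0.006,0.014]},{"grip":0.5,"xyz":[0.0017,-0.08,0.02],"dr":[0,0.006,0.014]},{"grip":0.5,"xyz":[0.0017,-0.0964,0.05],"dr":[0,0.006,0.014]},{"grip":0.5,"xyz":[0.0017,-0.0964,0.08],"dr":[0,0.006,0.014]},{"grip":0.5,"xyz":[0.0017,-0.0964,0.08],"dr":[0,0.006,0.014]},{"grip":0.5,"xyz":[0.0017,-0.0964,0.08],"dr":[0,0.006,0.014]},{"grip":0.5,"xyz":[0.0017,-0.0964,0.08],"dr":[0,0.006,0.014]},{"grip":0.5,"xyz":[0.0017,-0.0964,0.08],"dr":[0,0.006,0.014]},{"grip":0.5,"xyz":[0.0017,-0.0964,0.08],"dr":[0,0.006,0.014]}]'
python3 - <<'E'
from h import *
plan(.6644,.0197,.062,19.3)
E
```

```text
time: 28.35
eef_pos: [0.6668, 0.0173, 0.0876]
tcp_rot: [0.986, 0.166, 0.003, 0.001]
contact_force: [-0.8, -0.2, -2.3]
opening: 0.663
t 28.35 tcp [0.6668 0.0173 0.0876] jaw 19.1 q6 -0.46 op 0.663 F [-0.8 -0.2 -2.3]
  xyz [-0.0017 -0.0031  0.0256] dr [ 0.002  -0.0057 -0.0031] rows>=0.6 perpendicular q6 est -0.46
```

Still settling. I wait briefly and read again.

```bash
python3 -m jog '[{"grip":0.5,"xyz":[0,0,0],"dr":[0,0,0]},{"grip":0.5,"xyz":[0,0,0],"dr":[0,0,0]},{"grip":0.5,"xyz":[0,0,0],"dr":[0,0,0]},{"grip":0.5,"xyz":[0,0,0],"dr":[0,0,0]},{"grip":0.5,"xyz":[0,0,0],"dr":[0,0,0]}]'
python3 - <<'E'
from h import *
plan(.6644,.0197,.062,19.3)
E
```

```text
time: 28.77
eef_pos: [0.6647, 0.0181, 0.0846]
tcp_rot: [0.986, 0.166, 0.001, -0.0]
contact_force: [0.1, -0.9, -2.0]
opening: 0.661
t 28.77 tcp [0.6647 0.0181 0.0846] jaw 19.2 q6 -0.46 op 0.661 F [ 0.1 -0.9 -2. ]
  xyz [ 0.0002 -0.0016  0.0226] dr [-0.0003 -0.0012 -0.0025] rows>=0.5 perpendicular q6 est -0.46
```

```bash
python3 -m jog '[{"grip":0.5,"xyz":[0.0002,-0.0016,0.01],"dr":[0,0,-0.0025]},{"grip":0.5,"xyz":[0.0002,-0.0016,0.018],"dr":[0,0,-0.0025]},{"grip":0.5,"xyz":[0.0002,-0.0016,0.021],"dr":[0,0,-0.0025]},{"grip":0.5,"xyz":[0.0002,-0.0016,0.021],"dr":[0,0,-0.0025]},{"grip":0.5,"xyz":[0.0002,-0.0016,0.021],"dr":[0,0,-0.0025]},{"grip":0.5,"xyz":[0.0002,-0.0016,0.021],"dr":[0,0,-0.0025]}]'
python3 - <<'E'
from h import *
snap('s22','side'); plan(.6644,.0197,.0547,19.3)
im=cv2.imread('pics/s22.png')[160:270,260:400]; cv2.imwrite('pics/s22c.png',cv2.resize(im,None,fx=5,fy=5,interpolation=2))
E
```

```text
time: 29.27
eef_pos: [0.6646, 0.0198, 0.0635]
tcp_rot: [0.986, 0.168, 0.001, -0.0]
contact_force: [0.5, 0.4, -2.0]
opening: 0.662
t 29.32 tcp [0.6647 0.0197 0.0638] jaw 19.3 q6 -0.46 op 0.660 F [-0.4  0.1 -2.2]
  xyz [-0.0003 -0.0001  0.0091] dr [-0.     -0.0017  0.0001] rows>=0.2 perpendicular q6 est -0.46
```

View pics/s22c.png

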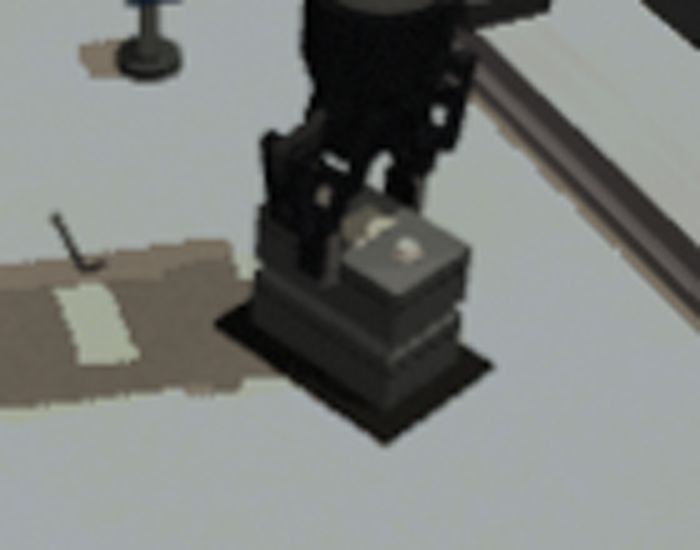

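The two boxes line up, with a gap between them at about (360,345) in the crop. I lower the rest.

```bash
python3 -m jog '[{"grip":0.5,"xyz":[-0.0002,0,0.003],"dr":[0,-0.001,0]},{"grip":0.5,"xyz":[-0.0002,0,0.006],"dr":[0,-0.001,0]},{"grip":0.5,"xyz":[-0.0002,0,0.008],"dr":[0,-0.001,0]},{"grip":0.5,"xyz":[-0.0002,0,0.009],"dr":[0,-0.001,0]},{"grip":0.5,"xyz":[-0.0002,0,0.009],"dr":[0,-0.001,0]}]'
python3 - <<'E'
from h import *
plan(.6644,.0197,.0547,19.3)
E
```

```text
time: 29.73
eef_pos: [0.6643, 0.0197, 0.0547]
tcp_rot: [0.986, 0.168, -0.0, -0.0]
contact_force: [-1.1, -0.5, 0.1]
opening: 0.661
t 29.73 tcp [0.6643 0.0197 0.0547] jaw 19.3 q6 -0.46 op 0.661 F [-1.1 -0.5  0.1]
  xyz [0.0001 0.0001 0.    ] dr [-0.0003  0.      0.0002] rows>=0.0 perpendicular q6 est -0.46
```

Home height with little force, so it is within reach of seating. I press slightly to confirm.

```bash
python3 -m jog '[{"grip":0.5,"xyz":[0,0,0.001],"dr":[0,0,0]},{"grip":0.5,"xyz":[0,0,0.002],"dr":[0,0,0]},{"grip":0.5,"xyz":[0,0,0.002],"dr":[0,0,0]}]'
python3 - <<'E'
from h import *
snap('s23','side')
im=cv2.imread('pics/s23.png')[160:270,260:400]; cv2.imwrite('pics/s23c.png',cv2.resize(im,None,fx=5,fy=5,interpolation=2))
E
```

```text
time: 29.98
eef_pos: [0.6643, 0.0197, 0.0547]
tcp_rot: [0.986, 0.168, -0.0, -0.0]
contact_force: [-6.5, -0.2, 8.0]
opening: 0.665
```

View pics/s23c.png

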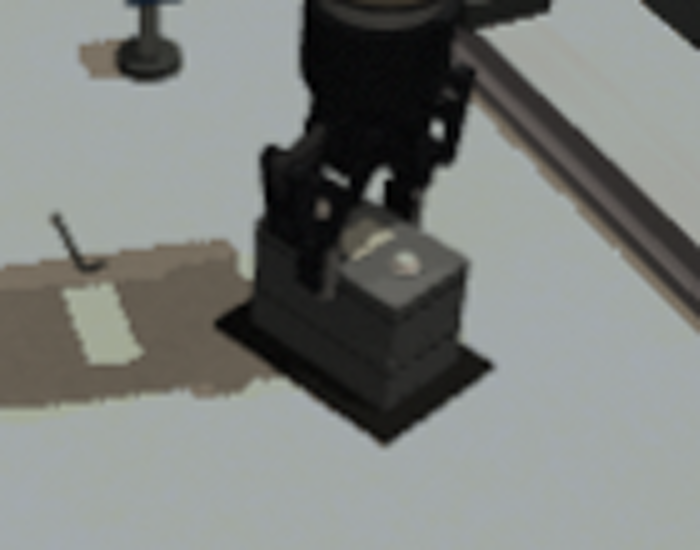

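The gap has closed and the stop is firm at exactly home height (54.7 mm). I release and rise.

```bash
python3 -m jog '[{"grip":0.3,"xyz":[0,0,0],"dr":[0,0,0]},{"grip":0.15,"xyz":[0,0,0],"dr":[0,0,0]},{"grip":0.1,"xyz":[0,0,0],"dr":[0,0,0]},{"grip":0.1,"xyz":[0,0,-0.01],"dr":[0,0,0]},{"grip":0.1,"xyz":[0,0,-0.04],"dr":[0,0,0]},{"grip":0.1,"xyz":[0,0,-0.08],"dr":[0,0,0]},{"grip":0.1,"xyz":[0,0,-0.12],"dr":[0,0,0]},{"grip":0.1,"xyz":[-0.05,0.04,-0.15],"dr":[0,0,0]},{"grip":0.1,"xyz":[-0.05,0.08,-0.15],"dr":[0,0,0]},{"grip":0.1,"xyz":[-0.09,0.12,-0.15],"dr":[0,0,0]},{"grip":0.1,"xyz":[-0.09,0.12,-0.15],"dr":[0,0,0]},{"grip":0.1,"xyz":[-0.09,0.12,-0.15],"dr":[0,0,0]}]'
python3 - <<'E'
from h import *
for n,k in(('w24','wrist'),('s24','side'),('t24','top')): snap(n,k)
im=cv2.imread('pics/s24.png')[120:420,150:480]; cv2.imwrite('pics/s24c.png',cv2.resize(im,None,fx=1.9,fy=1.9,interpolation=2))
E
```

```text
time: 31.03
eef_pos: [0.618, -0.1288, 0.2042]
tcp_rot: [0.986, 0.165, 0.001, 0.002]
contact_force: [0.4, -0.3, -0.8]
opening: 0.897
```

View pics/s24c.png

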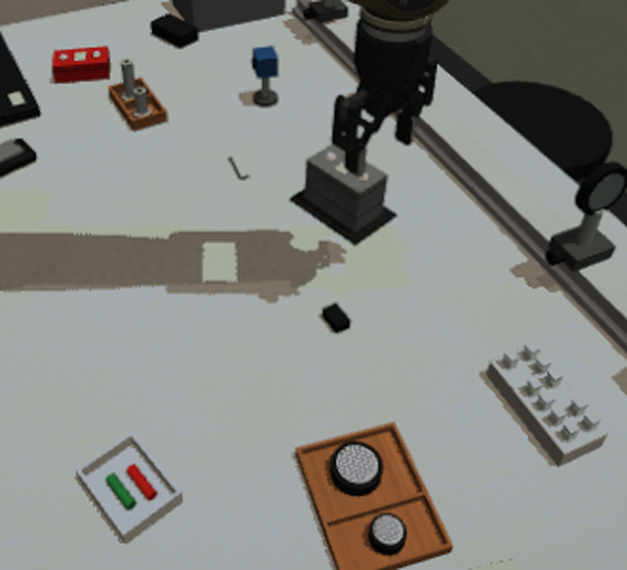

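View pics/w24.png

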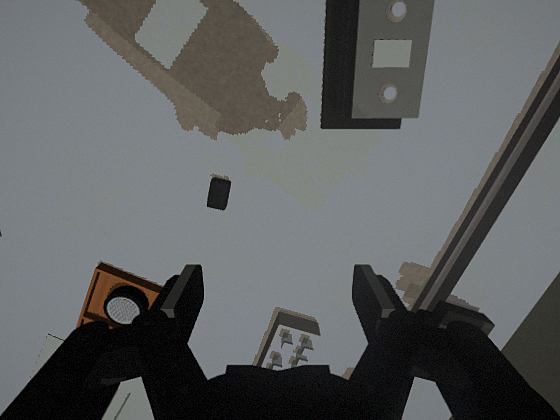

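Everything is in place in the side view: lenses, both posts and the flush stack. Two numeric checks remain, the stack height and the detector.

```bash
python3 - <<'E'
from h import *
im,st=load('w24'); b,_=bright('w24',(375,0,420,115),120); print(b)
A,B=ray('wrist',[(398.5,9),(390.3,92.5)],.083,st);print('sep',np.linalg.norm(A-B).round(4),((A+B)/2).round(4))
a=cv2.cvtColor(cv2.imread('pics/top0.png'),cv2.COLOR_BGR2HSV);c=cv2.cvtColor(cv2.imread('pics/t24.png'),cv2.COLOR_BGR2HSV)
for x in(a,c):
    m=(x[:,:,0]>100)&(x[:,:,0]<125)&(x[:,:,1]>120)
    print([(k,q.round(2)) for k,q,_ in blobs(m,20,(190,145,215,180))])
print(ctrl.get_state()['time'],ctrl.get_state()['contact_force'].round(1))
E
```

```text
[(124, array([398.29,   8.85])), (938, array([392.02,  52.9 ])), (111, array([389.49,  92.86]))]
sep 0.0595 [0.6646 0.0213 0.083 ]
[(105, array([200.76, 158.98]))]
[(98, array([200.64, 158.98]))]
31.1833 [-0.3  0.1  0.4]
```

The stack is centred and at the right height, and the detector has not moved. Handing in.

```bash
python3 - <<'E'
from h import *
print(ctrl.sign_off())
E
```

```text
the job is handed in; nothing more can be done
None
```

The job is handed in at about 31 s of the 109 s allowed, with everything let go. I worked in the order asked:
- **Lenses:** the large mount is in the wide bay and the small one in the narrow bay. Both were lowered until they touched the floor before release.
- **Posts:** the tall post stands in the far bay of the rack and the short post in the near bay.
- **Slide box:** the loose grey box is stacked on the base box. It stopped firmly at exactly the expected home height.

**Last checks:**
- Side, wrist and top pictures show both lenses flat in their bays, both posts upright, and no visible gap in the stack.
- With the stack's lugs taken to be at the home height, they come out 59.5 mm apart (nominal 60), and the stack is centred within about 1 mm of the base.
- The blue detector shifted only 0.1 px in the top view, so it has not moved, and the red box was left alone.
- Forces in the readings at the end of each move stayed around 10 N or less.

**Disagreements:** no final check failed. Earlier, the rough top-camera positions of the tall post and the rack differed from the wrist camera's by 5–10 mm. I used the wrist values.

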